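Park the hot lid and slide the saucepan to keep warm

TASK

First take the lid off the saucepan and lay it, knob up, on the sloping wire lid rest: flat on the two rods, centred, its edge down against their two upturned ends; set it down, do not drop it. Then slide the saucepan along the glass, without lifting or tipping it, from the large ring it stands on to the middle of the smaller empty ring. Leave the mug, the jar and the shaker where they are.

Things in the scene. Friction and masses are not known exactly. Their poses are not given: they have to be found in the camera images.
- lid: Round steel lid. Disc 152 mm across, 6 to 10 mm above the origin; under it a plug 124 mm across, 6 mm high, sits in the pan's mouth. Knob on the axis: neck 18 mm across, 10 to 20 mm above the origin, black round head 30 mm across, 20 to 44 mm. Origin: centre of the plug's underside; z along the knob. About 0.22 kg. Starts on the pan, its origin 74 mm above the pan's origin.
- cradle: Slope of the wire lid rest: two 8 mm dark rods, axes at y = +-30 mm, rising at 25 degrees away from the robot to x = 55 mm; low ends turned up square as pegs (axes at x = -74.5 mm, tops at z = 22 mm). Origin: the seat, between the rods, level with their upper sides, 85 mm above the counter; the lid's origin is here when its disc touches both pegs. x up the slope, y across, z square to it.
- saucepan: Round steel saucepan, 144 mm across (136 at the base), 80 mm high, wall 4 mm. Straight handle along its -x, roughly towards the robot: black bar 20 mm wide, 16 mm thick, 95 to 205 mm from the pan's axis, its middle 60 mm above the pan's underside. Origin: centre of the underside; z up. About 0.7 kg. Starts on the large ring.
- lid_rest: The fixed lid rest's steel foot, 130 x 90 mm, 10 mm high, with four thin posts that carry the sloping rods. Origin: centre of its underside, straight below the seat.
- hob: Fixed double induction plate with a flat black glass top, 270 mm (x) by 500 mm (y), 35 mm high. Origin: centre of its underside; the glass is at z = 35 mm.
- cook_zone: Large cooking zone: a thin white ring, 190 mm in diameter, printed on the glass, under the saucepan at the start. Origin: its centre, on the glass. It is the left or the right zone.
- warm_zone: Keep-warm zone: a thin white ring, 152 mm in diameter with a small cross in the middle, printed on the glass, empty at the start. Origin: its centre, on the glass, 220 mm from the centre of the large ring.
- mug: White mug, 80 mm in diameter, 90 mm high, standing behind the lid rest; leave it alone. Origin: centre of the underside.
- spice_jar: Amber glass jar with a black cap, 56 mm in diameter, 85 mm high, behind the work; leave it alone. Origin: centre of the underside.
- shaker: Steel salt shaker, a plain cylinder 42 mm in diameter, 80 mm high, behind the work; leave it alone. Origin: centre of the underside.
Not all that is in view belongs to the job. Leave any green or pink look-alike of the lid alone. What is shaped like the lid_rest but green is not meant.

How it is judged:
By the outcome, as a careful person would: the job done as asked, in the order asked, and still so for the second after the job is handed in, with the robot touching nothing.
It also fails if it takes over 58 s, if anything falls off the work surface, if the arm or the gripper's body presses on something with over 40 N, if the wrist force passes 120 N, or if a joint passes its speed limit or range.

ROBOT

A 6-joint arm with a two-finger parallel gripper is mounted at the origin on the work surface. World frame = base frame: x ahead of the robot, y to its left, z up, the work surface at z = 0. Lengths are in m, angles in rad, forces in N, time in s.
With the tool pointing down it reaches from about 0.35 to 0.975 m from the base axis. Payload 4.9 kg.
Tool frame: the origin (TCP) lies at the very end of the fingers, on their centre line; the grasp point (between the pads) lies 19 mm behind it (ctrl.pinch_z is the distance from the TCP to the grasp point, in m); z points along the fingers, y is the direction in which the jaws open and shut (so a half turn about z gives the same grasp; the last joint's range is limited). The gripper opens to 85 mm and grips with 20 to 120 N. Pads are 22 mm wide; open, the fingers measure 114 mm over their backs; the gripper's body (76 mm by 85 mm) begins 54 mm behind the grasp point. The pads swing forward as they close: fully open they stand 13 mm farther back than shut.
Start: joints at [1.11, 0.053, 1.613, -0, 1.476, -0.119], TCP at [0.209, 0.589, 0.231] pointing down, gripper open.
Joint ranges: [-3.01, 3.01], [-1.01, 2.22], [0.06, 2.58], [-1.02, 4.17], [0.09, 2.62], [-3.14, 3.14]. Speed limits (rad/s): [2.57, 2.57, 3.14, 3.14, 3.14, 3.14].

INTERFACE

Orientations are given as a rotation vector (axis times angle).
In Python, from station import ctrl gives the robot as it stands.
- The arm moves only by the tool carry_out, never from a script. Its argument "series" is a list of rows, each a list of 7 numbers: the shift along the world's x, y, z each as a share of 0.025 m, from -1 to 1, then the turn, a rotation vector about the world's x, y, z each as a share of 0.1 rad, from -1 to 1, then the opening, from 0 (shut) to 1 (fully open). A call has 1 to 12 rows; each row shifts and turns the commanded pose from where the row before left it; what a row does not reach is not made up. A row lasts 1/10 s, in which the tool goes at most 50 mm and 8.59 degrees, less where a joint would pass 70% of its speed; a pose out of reach is approached as far as the arm can. A call with a number of a shift or a turn outside -1 to 1 is refused whole. A call with a gripper value outside its range is refused whole. The fingers move at their own pace and stop on an object; "grip_force" is the grip in N (left out, the last holds). Time passes only in rows, so rows that do not move let the fingers close. It gives the time, the measured TCP pose, the force and the opening at its end, in the units of the state.
- ctrl.get_obs(): the state, without advancing time (a new reading comes with each control period).
- ctrl.get_image(name): name is "scene" or "side" or "wrist"; returns a dict with "frame" (420x560x3 uint8, blue, green, red), "fx", "fy", "cx", "cy" (pixels), "R" (3x3) and "t" (3): a world point X has camera coordinates R X + t; the wrist camera has in their place "hand_eye" (4x4, takes a point from camera to tool coordinates, whose origin is the TCP and whose axes are the flange's). Camera axes: x right, y down, z forward; pixel columns grow to the right and rows downward; lengths in m; the calibration is good to about 2 mm. A picture is of the moment at which its call begins: read the wrist's pose just before it. There is no depth.
- ctrl.finish_job(): hands the job in, once; it reports no verdict.
Trained networks look in a picture, given as the dict that the camera call returned (one of the last four; its "shot" number tells which), for a name from the list of things; names that differ only in an ending like _2 or _b are one class to them, and where a whole thing is asked for, a point or a joint stands for the part that bears it (a point fixed in the world has none). Each returns a list of dicts, best first, with "p" (0 to 1); they miss things now and then, are a little off and sometimes report something else, mostly with a low value. They report only what shows in the picture. A call takes as long as a camera call. They do not tell look-alikes from the thing itself.
- ctrl.trace(picture, name): "mask" (420x560 bool, what is visible of it) and "rect" ([left, top, width, height] as shares, 0 to 1, of the picture: columns of its width, rows of its height, round what is visible of it).
- ctrl.mark_of(picture, name): "position" ([column, row] as shares, 0 to 1, of the picture: columns of its width, rows of its height: a listed point, or the origin of a listed thing).
The state is a dict: "t": time; "q": joint angles; "dq": joint speeds; "effort": joint torques, N m; "tool_pos": TCP position; "tool_rot": TCP orientation; "contact_force": force on the tool from outside, world axes, zero at the start; "wrist_torque": the same for the moment, N m; "opening": finger opening in m.
Only numpy, scipy, OpenCV 4.12 (cv2) and the standard library are available. Lean on these libraries where they do the work, as an engineer would, in place of code of your own. Each camera call takes 0.05 s, during which the arm holds its last target.

## Working session

There is one attempt and no reset: what is moved stays moved. The work goes in short steps, Python scripts to look and compute and a tool call to move; the robot and the scene stay as the last step left them, time stands still between calls to the robot, and variables do not carry over. Pictures are saved under pics/ and viewed, and the job is handed in when it is done.

Besides the shell and the picture viewer there is one more tool, called by a JSON object that holds its "fn" and its "kwargs". carry_out: Moves the arm, as the interface text tells. Shift numbers are shares of 0.025 m and turn numbers shares of 0.1 rad, none past 1 either way. Its arguments: {"type":"object","properties":{"series":{"type":"array"},"grip_force":{"type":"number"}},"required":["series"]}

```bash
ls; mkdir -p pics; python3 - <<'E'
from station import ctrl
import cv2,pickle
o=ctrl.get_obs();print({k:o[k] for k in('t','tool_pos','tool_rot','opening','contact_force')},ctrl.pinch_z)
for n in('scene','side'):
    p=ctrl.get_image(n);cv2.imwrite(f'pics/{n}0.png',p['frame']);pickle.dump(p,open(f'{n}0.pkl','wb'))
    print(n,p['fx'],p['cx'],p['cy'],p['R'],p['t'])
    for k in['lid','saucepan','cradle','lid_rest','cook_zone','warm_zone','hob','mug','spice_jar','shaker']:
        print(k,[(round(d['p'],2),round(d['position'][0]*560,1),round(d['position'][1]*420,1)) for d in ctrl.mark_of(p,k)])
E
```

```text
pics
{'t': 0.0, 'tool_pos': array([0.20919735, 0.58829118, 0.23005757]), 'tool_rot': array([-0.53416459, -3.09525592,  0.00309756]), 'opening': 0.08544779447995357, 'contact_force': array([-0.32281211, -0.09654412,  0.36146658])} 0.0187
scene 484.92293379985045 277.89639138188846 209.35739421194057 [[ 0.29653022  0.95501929  0.00282423]
 [ 0.74685898 -0.23005206 -0.62392124]
 [-0.5952071   0.18712081 -0.78148212]] [-0.12248822 -0.35593441  1.55903219]
lid [(0.94, 226.5, 186.6), (0.8, 414.1, 269.8), (0.56, 334.4, 176.0)]
saucepan [(0.8, 330.1, 198.7)]
cradle [(0.78, 213.9, 239.7), (0.71, 123.2, 226.6)]
lid_rest [(0.96, 216.4, 259.2), (0.65, 133.9, 249.7)]
cook_zone [(0.35, 217.3, 261.5)]
warm_zone [(0.42, 410.1, 186.5)]
hob [(0.6, 365.6, 196.1), (0.18, 354.3, 301.5)]
mug [(0.81, 183.8, 313.6)]
spice_jar [(0.71, 352.7, 304.0)]
shaker [(0.68, 277.7, 314.5)]
side 436.3718659913754 280.49781773365146 207.02809059686678 [[ 0.94626112 -0.32321894 -0.01092765]
 [-0.22044919 -0.61993091 -0.75305234]
 [ 0.23662639  0.71499314 -0.65786987]] [-0.54963391  0.14201605  0.92906363]
lid [(0.65, 193.0, 275.5), (0.64, 227.1, 158.3), (0.62, 306.6, 152.1)]
saucepan [(0.82, 230.6, 184.2)]
cradle [(0.8, 314.5, 247.6), (0.6, 306.0, 345.9)]
lid_rest [(0.93, 313.5, 277.7), (0.7, 303.0, 374.4)]
cook_zone []
warm_zone []
hob []
mug [(0.63, 385.5, 303.2)]
spice_jar [(0.92, 339.4, 184.3)]
shaker [(0.84, 372.4, 228.9), (0.41, 339.9, 186.0)]
```

View pics/scene0.png

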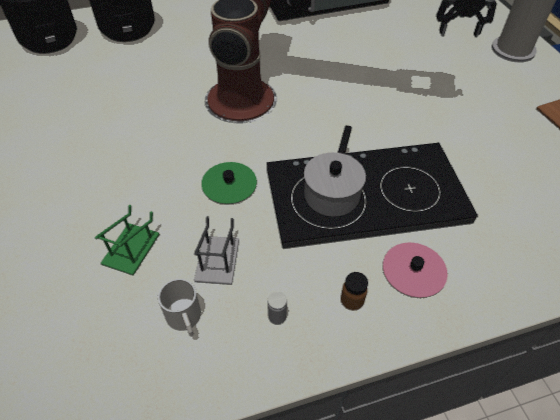

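View pics/side0.png

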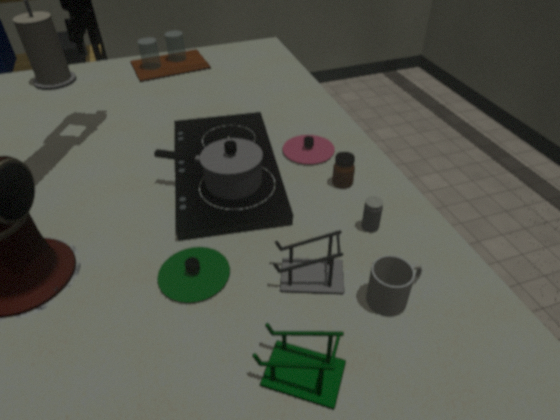

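Lid look-alikes in the scene view are the grey lid on the pan (335,168), the green disc (229,177) and the pink disc (417,264). I choose the steel lid on the pan. The rests are grey/steel (217,250) and green (130,245), and I choose the grey one. The empty ring with the cross is at (410,188).

```bash
cat > h.py <<'E'
import numpy as np,cv2,pickle
from scipy.optimize import least_squares
def proj(p,X):
    c=np.atleast_2d(X)@np.array(p['R']).T+np.array(p['t'])
    return np.c_[p['fx']*c[:,0]/c[:,2]+p['cx'],p['fy']*c[:,1]/c[:,2]+p['cy']]
def onz(p,uv,z):
    R=np.array(p['R']);t=np.array(p['t']);C=-R.T@t
    d=R.T@np.array([(uv[0]-p['cx'])/p['fx'],(uv[1]-p['cy'])/p['fy'],1]);s=(z-C[2])/d[2];return C+s*d
def tri(ps,uvs):
    f=lambda X:np.concatenate([proj(p,X)[0]-u for p,u in zip(ps,uvs)])
    r=least_squares(f,[.5,.2,.1]);return r.x,np.abs(r.fun).max()
def load(n):return pickle.load(open(n+'.pkl','rb'))
E
python3 - <<'E'
from h import *
s=load('scene0');d=load('side0')
for n,z,a,b in[('lid',.109,(334.4,176),(227.1,158.3)),('pan',.035,(330.1,198.7),(230.6,184.2)),('cradle',.085,(213.9,239.7),(314.5,247.6)),('rest',0,(216.4,259.2),(313.5,277.7)),('warm',.035,(410.1,188),(229,141)),('knob top',.153,(336,163),(230.5,142)),('jar',0,(352.7,304),(339.4,184.3)),('shaker',0,(277.7,314.5),(372.4,228.9)),('mug',0,(183.8,313.6),(385.5,303.2)),('green lid',0,(229,182),(194,274)),('greenrest',0,(133,250),(303,374))]:
    print(n,onz(s,a,z).round(3),onz(d,b,z).round(3),tri([s,d],[a,b])[0].round(3))
for n,c,p in(('sc',(190,140,300,130),s),('sd',(150,100,210,200),d)):
    x,y,w,h=c;k=800//w if 800//w*h<600 else 600//h
    im=p['frame'][y:y+h,x:x+w].astype(float);im=np.clip(im*1.8,0,255).astype('uint8')
    cv2.imwrite(f'pics/{n}_crop.png',cv2.resize(im,None,fx=k,fy=k,interpolation=cv2.INTER_CUBIC));print(k)
E
```

```text
lid [0.494 0.121 0.109] [0.485 0.114 0.109] [0.487 0.125 0.101]
pan [0.504 0.113 0.035] [0.485 0.107 0.035] [0.49  0.121 0.02 ]
cradle [ 0.578 -0.205  0.085] [ 0.581 -0.21   0.085] [ 0.58  -0.207  0.085]
rest [ 0.575 -0.207  0.   ] [ 0.58  -0.216  0.   ] [ 0.579 -0.211 -0.001]
warm [0.531 0.328 0.035] [0.529 0.303 0.035] [0.53  0.329 0.025]
knob top [0.492 0.122 0.153] [0.497 0.113 0.153] [0.496 0.119 0.153]
jar [0.784 0.063 0.   ] [0.763 0.054 0.   ] [ 0.775  0.071 -0.018]
shaker [ 0.759 -0.108  0.   ] [ 0.765 -0.125  0.   ] [ 0.764 -0.114 -0.002]
mug [ 0.695 -0.308  0.   ] [ 0.69  -0.323  0.   ] [ 0.693 -0.313 -0.009]
green lid [ 0.339 -0.118  0.   ] [ 0.346 -0.122  0.   ] [ 0.344 -0.121  0.001]
greenrest [ 0.488 -0.397  0.   ] [ 0.483 -0.407  0.   ] [ 0.484 -0.401 -0.009]
2
3
```

View pics/sc_crop.png

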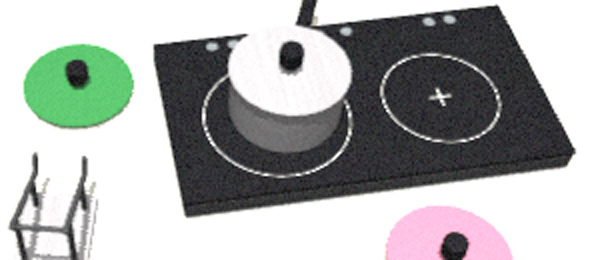

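View pics/sd_crop.png

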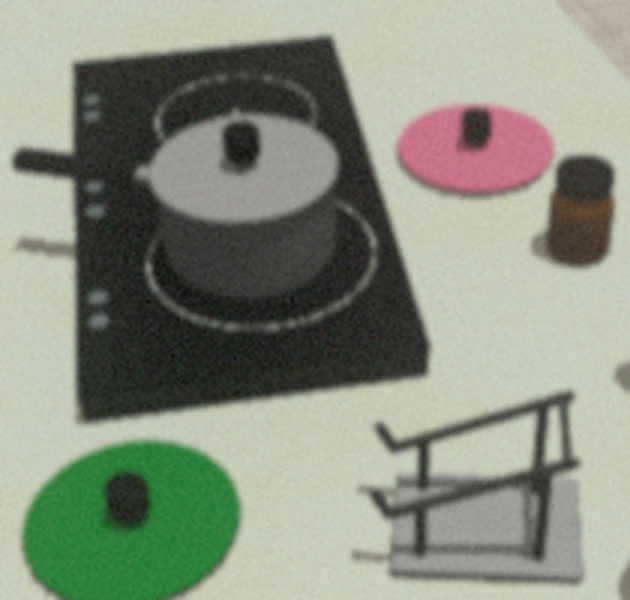

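```bash
cat > fit.py <<'E'
from h import *
s=load('scene0');d=load('side0')
th=np.linspace(0,2*np.pi,72,endpoint=False)
def circ(x,y,z,r):return np.c_[x+r*np.cos(th),y+r*np.sin(th),0*th+z]
def hobmodel(v):
    x,y,a=v;u=np.array([-np.sin(a),np.cos(a)])
    c=np.array([x,y])-110*u*1e-3;w=np.array([x,y])+.110*u
    return circ(*c,.035,.095),circ(*w,.035,.076)
def ringpts(p,v0):
    g=p['frame'].mean(2);g=g-cv2.medianBlur(p['frame'],11).mean(2)
    return g
def fit(p,v0):
    g=np.clip(ringpts(p,v0),0,40);
    out=v0
    for sig in(3,1.5,.8):
        gb=cv2.GaussianBlur(g,(0,0),sig)
        def cost(v):
            X=np.vstack(hobmodel(v));uv=proj(p,X).astype(np.float32)
            return -cv2.remap(gb,uv[:,0].reshape(1,-1),uv[:,1].reshape(1,-1),cv2.INTER_LINEAR).mean()
        from scipy.optimize import minimize
        r=minimize(cost,out,method='Nelder-Mead',options=dict(initial_simplex=np.array([out]+[np.array(out)+q for q in np.diag([.01,.01,.05])]),xatol=1e-5,fatol=1e-5));out=r.x
    return out,r.fun
if __name__=='__main__':
  for p,n in((s,'scene'),(d,'side')):
    v,f=fit(p,np.array([.517,.217,-.12]));print(n,v.round(4),f)
    u=np.array([-np.sin(v[2]),np.cos(v[2])]);print('cook',v[:2]-.11*u,'warm',v[:2]+.11*u)
    im=p['frame'].copy()
    for X in hobmodel(v):
        for q in proj(p,X):cv2.circle(im,tuple(int(round(t*16)) for t in q),8,(0,0,255),-1,shift=4)
    cv2.imwrite(f'pics/{n}_fit.png',cv2.resize(im[120:240] if n=='scene' else im[100:260,150:330],None,fx=3 if n=='side' else 1.42,fy=3 if n=='side' else 1.42))
  for p,n,c in((s,'scene',(185,205,65,85)),(d,'side',(260,220,100,80))):
    x,y,w,h=c
    k=7
    cv2.imwrite(f'pics/{n}_cr.png',cv2.resize(p['frame'][y:y+h,x:x+w],None,fx=k,fy=k,interpolation=cv2.INTER_CUBIC))
E
python3 fit.py
```

```text
scene [ 0.5149  0.218  -0.1401] -24.273475769823616
cook [0.49955363 0.10910468] warm [0.53028478 0.32694773]
side [ 0.5155  0.2109 -0.1395] -10.910537111709683
cook [0.50020865 0.10195763] warm [0.53079419 0.31982117]
```

View pics/side_fit.png

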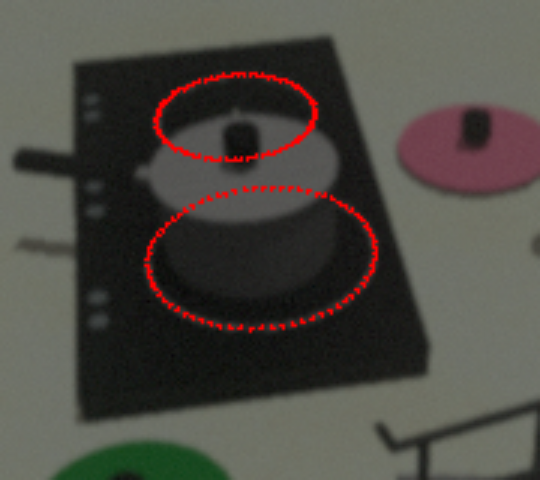

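View pics/scene_cr.png

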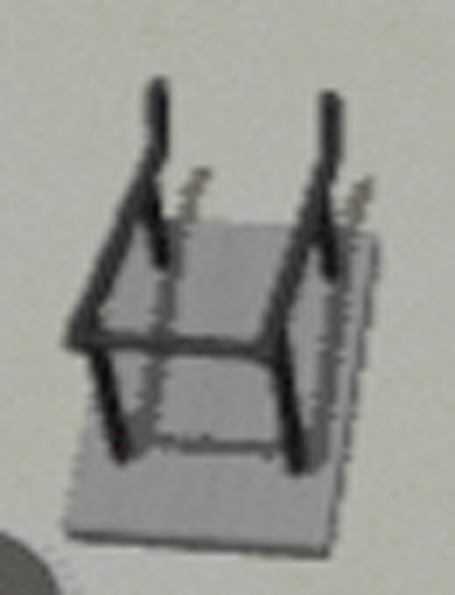

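View pics/side_cr.png

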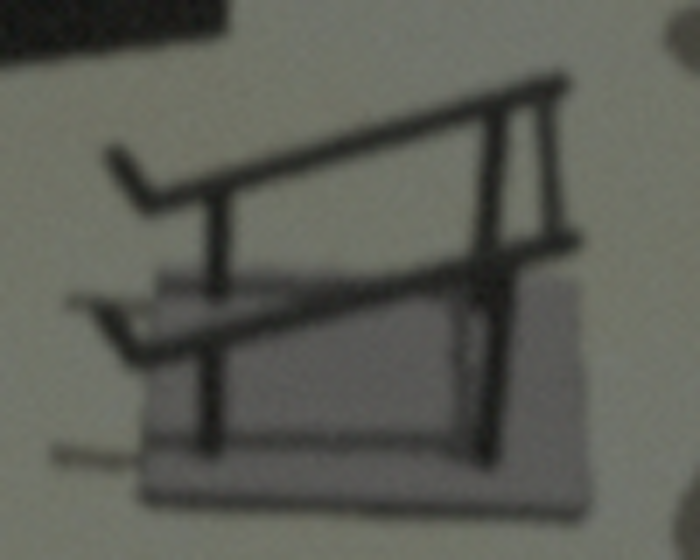

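```bash
cat > cr.py <<'E'
from h import *
L=np.array([[-74.5,-30,22],[-74.5,30,22],[-74.5,-30,-4],[-74.5,30,-4],[55,-30,-4],[55,30,-4]])/1e3
def T(v):
    x,y,a=v[:3];z=.085+(v[3] if len(v)>3 else 0)
    t=np.radians(25);Ry=np.array([[np.cos(t),0,-np.sin(t)],[0,1,0],[np.sin(t),0,np.cos(t)]])
    Rz=np.array([[np.cos(a),-np.sin(a),0],[np.sin(a),np.cos(a),0],[0,0,1]])
    return Rz@Ry,np.array([x,y,z])
def mod(v):
    R,o=T(v);return L@R.T+o
E
python3 - <<'E'
from cr import *
s=load('scene0');d=load('side0')
us=np.array([(158,85),(330,98),(155,165),(330,175),(80,338),(274,350)])/7+(185,205)
ud=np.array([(97,308),(113,150),(138,356),(150,203),(575,240),(566,82)])/7+(260,220)
for ps,uu in(([s],[us]),([d],[ud]),([s,d],[us,ud])):
    f=lambda v:np.concatenate([(proj(p,mod(v))-u).ravel() for p,u in zip(ps,uu)])
    r=least_squares(f,[.58,-.207,0]);print(r.x.round(4),r.fun.reshape(-1,2).round(1).tolist())
    r=least_squares(f,[.58,-.207,0,0]);print(r.x.round(4),np.abs(r.fun).max())
E
```

```text
[ 0.5829 -0.2046 -0.3676] [[-0.3, 0.2], [-0.0, -0.3], [0.5, -1.7], [0.1, -1.8], [0.1, 1.7], [-0.4, 1.5]]
[ 0.5592 -0.2026 -0.3713 -0.0326] 1.5107018230495441
[ 0.5786 -0.2132 -0.3804] [[0.3, -0.7], [-0.1, -0.3], [0.3, 0.6], [0.1, 0.2], [-0.1, 0.1], [-0.5, 0.3]]
[ 0.5774 -0.2163 -0.3814  0.0036] 0.6881477809949956
[ 0.5807 -0.2082 -0.3716] [[-1.8, -0.2], [-1.6, -0.6], [-1.0, -2.1], [-1.4, -2.1], [-1.8, 1.2], [-2.3, 1.2], [0.7, -2.6], [-0.1, -2.0], [0.6, -1.3], [0.1, -1.5], [-0.1, -2.3], [-0.7, -1.8]]
[ 0.5802 -0.206  -0.3731 -0.0061] 2.316023217443103
```

```bash
python3 - <<'E'
from station import ctrl
from scipy.spatial.transform import Rotation as Ro
import numpy as np
o=ctrl.get_obs();print(Ro.from_rotvec(o['tool_rot']).as_matrix().round(3))
p=ctrl.get_image('wrist');print(p['fx'],p['cx'],p['cy'],np.round(p['hand_eye'],4))
E
```

```text
[[-0.942  0.335 -0.   ]
 [ 0.335  0.942 -0.   ]
 [ 0.    -0.    -1.   ]]
343.7191463267079 282.35444348128124 206.45767954781272 [[-0.000e+00 -9.492e-01 -3.147e-01  8.080e-02]
 [ 1.000e+00  1.000e-04 -3.000e-04 -3.000e-04]
 [ 3.000e-04 -3.147e-01  9.492e-01 -1.422e-01]
 [ 0.000e+00  0.000e+00  0.000e+00  1.000e+00]]
```

{"fn": "carry_out", "kwargs": {"series": [[0.5,-1,0.6,0,0,0,1],[0.5,-1,0.6,0,0,0,1],[0.5,-1,0.6,0,0,0,1],[0.5,-1,0.6,0,0,0,1],[0.5,-1,0.6,0,0,0,1],[0.5,-1,0.6,0,0,0,1],[0.5,-1,0.6,0,0,0,1],[0.5,-1,0.6,0,0,0,1],[0.5,-1,0,0,0,0,1],[0.5,-1,0,0,0,0,1]]}}

```text
t: 2.15
tool_pos: [0.335, 0.338, 0.3524]
tool_rot: [0.534, 3.094, 0.002]
contact_force: [0.1, -0.5, 0.4]
opening: 0.0854
```

{"fn": "carry_out", "kwargs": {"series": [[0.2,-1,0,0,0,0,1],[0.2,-1,0,0,0,0,1],[0.2,-1,0,0,0,0,1],[0.2,-1,0,0,0,0,1],[0.2,-1,0,0,0,0,1],[0,-0.3,0,0,0,0,1],[0,0,0,0,0,0,1]]}}

```text
t: 2.85
tool_pos: [0.3596, 0.2059, 0.3515]
tool_rot: [0.537, 3.095, 0.001]
contact_force: [-0.4, 0.5, 0.9]
opening: 0.0856
```

```bash
cat > shot.py <<'E'
from station import ctrl
from h import *
from scipy.spatial.transform import Rotation as Ro
def wrist(name):
    o=ctrl.get_obs();p=ctrl.get_image('wrist')
    R=Ro.from_rotvec(o['tool_rot']).as_matrix();H=np.array(p['hand_eye'])
    M=np.eye(4);M[:3,:3]=R;M[:3,3]=o['tool_pos'];W=M@H
    p['R']=W[:3,:3].T;p['t']=-W[:3,:3].T@W[:3,3]
    pickle.dump(p,open(name+'.pkl','wb'));cv2.imwrite(f'pics/{name}.png',p['frame']);return o,p
def fixed(cam,name):
    p=ctrl.get_image(cam);pickle.dump(p,open(name+'.pkl','wb'));cv2.imwrite(f'pics/{name}.png',p['frame']);return p
E
python3 - <<'E'
from shot import *
o,p=wrist('w1');print(o['tool_pos'])
for k in['lid','saucepan','cook_zone','warm_zone']:
    print(k,[(round(d['p'],2),round(d['position'][0]*560,1),round(d['position'][1]*420,1)) for d in ctrl.mark_of(p,k)])
for n in('scene','side'):fixed(n,n+'1')
E
```

```text
[0.35955288 0.20588739 0.35153717]
lid [(0.95, 250.2, 288.3), (0.83, 374.1, 347.5), (0.72, 76.3, 212.9)]
saucepan []
cook_zone []
warm_zone [(0.95, 399.1, 239.2)]
```

View pics/w1.png

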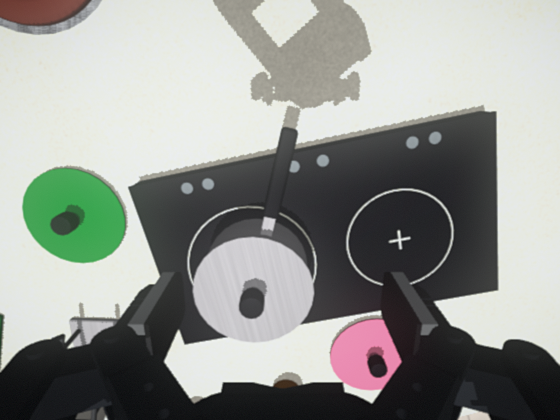

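View pics/scene1.png

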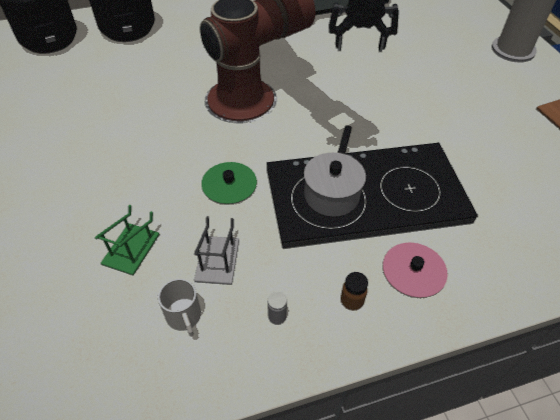

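```bash
python3 - <<'E'
from fit import *
p=load('w1')
v,f=fit(p,np.array([.515,.215,-.14]));print(v.round(4),f)
u=np.array([-np.sin(v[2]),np.cos(v[2])]);print('cook',v[:2]-.11*u,'warm',v[:2]+.11*u,'cross',onz(p,(399.5,240),.035))
# lid disc: contour of bright grey blob
for nm,q,gate in(('w',p,None),('s',s,None),('d',d,None)):
    c0=proj(q,np.array([[.49,.118,.119]]))[0]
    g=q['frame'];hsv=cv2.cvtColor(g,cv2.COLOR_BGR2HSV)
    x0=np.array([.49,.118])
    gx=cv2.GaussianBlur(g.mean(2),(0,0),1)
    # edge maximise: radial gradient outward drop across disc rim at z=.119
    from scipy.optimize import minimize
    def samp(uv):
        uv=uv.astype(np.float32);return cv2.remap(gx.astype(np.float32),uv[:,0].reshape(1,-1),uv[:,1].reshape(1,-1),cv2.INTER_LINEAR).ravel()
    def cost(x):
        a=samp(proj(q,circ(x[0],x[1],.119,.074)));b=samp(proj(q,circ(x[0],x[1],.117,.079)))
        return -np.clip(a-b,-20,40).mean()
    best=min((minimize(cost,x0+np.array(dd),method='Nelder-Mead',options=dict(initial_simplex=np.array([x0+dd,x0+dd+[.004,0],x0+dd+[0,.004]]))) for dd in [(0,0),(.008,0),(-.008,0),(0,.008),(0,-.008)]),key=lambda r:r.fun)
    print(nm,'lid',best.x.round(4),best.fun)
# handle & knob in wrist
print('handle near/far',onz(p,(289,128),.103),onz(p,(271,217),.103), 'knob top',onz(p,(254,289),.153))
E
```

```text
[ 0.5162  0.2155 -0.1388] -27.87402097607314
cook [0.50094087 0.10650939] warm [0.53138302 0.32439302] cross [0.53240596 0.32458445 0.035     ]
w lid [0.4979 0.118 ] -28.24404525756836
s lid [0.4961 0.1203] -31.66330909729004
d lid [0.4945 0.1127] -20.330650329589844
handle near/far [0.32125235 0.22714983 0.103     ] [0.41342856 0.1717172  0.103     ] knob top [0.47184436 0.13120968 0.153     ]
```

```bash
python3 - <<'E'
from h import *
p=load('w1');im=p['frame']
cv2.imwrite('pics/w1a.png',cv2.resize(im[120:350,180:330],None,fx=2.6,fy=2.6,interpolation=cv2.INTER_CUBIC))
cv2.imwrite('pics/w1b.png',cv2.resize(im[290:370,60:140],None,fx=6,fy=6,interpolation=cv2.INTER_CUBIC))
E
```

```text
(no output)
```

View pics/w1a.png

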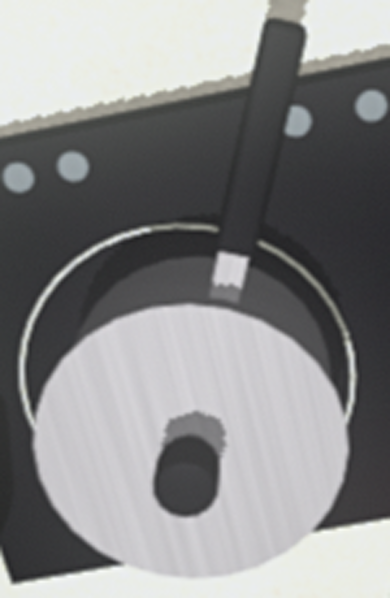

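{"fn": "carry_out", "kwargs": {"series": [[0.2,-1,0,0,0,0,1],[0.2,-1,0,0,0,0,1],[0.2,-1,0,0,0,0,1],[0.2,-1,0,0,0,0,1],[0.2,-1,0,0,0,0,1],[0.2,-1,0,0,0,0,1],[0.2,-1,0,0,0,0,1],[0.2,-1,0,0,0,0,1],[0.2,-1,0,0,0,0,1],[0.2,-1,0,0,0,0,1],[0.2,-1,0,0,0,0,1],[0.2,-1,0,0,0,0,1]]}}

```text
t: 4.4
tool_pos: [0.4198, -0.0944, 0.3513]
tool_rot: [0.533, 3.096, 0.0]
contact_force: [-0.1, 0.4, 0.3]
opening: 0.0853
```

{"fn": "carry_out", "kwargs": {"series": [[0.2,-1,0,0,0,-0.2,1],[0,-1,0,0,0,-0.1,1],[0,-0.6,0,0,0,0,1],[0,0,0,0,0,0,1]]}}

```text
t: 4.8
tool_pos: [0.4245, -0.1596, 0.3509]
tool_rot: [-0.583, -3.086, -0.001]
contact_force: [-0.0, -0.0, 0.4]
opening: 0.0853
```

```bash
python3 - <<'E'
from shot import *
o,p=wrist('w2');print(o['tool_pos'],o['tool_rot'])
for k in['cradle','lid_rest']:
    print(k,[(round(d['p'],2),round(d['position'][0]*560,1),round(d['position'][1]*420,1)) for d in ctrl.mark_of(p,k)])
E
```

```text
[ 0.4245031  -0.15958873  0.35094663] [-5.83130229e-01 -3.08608628e+00 -5.41863255e-04]
cradle []
lid_rest [(0.82, 289.4, 251.3), (0.66, 259.8, 331.4), (0.59, 150.5, 244.8)]
```

View pics/w2.png

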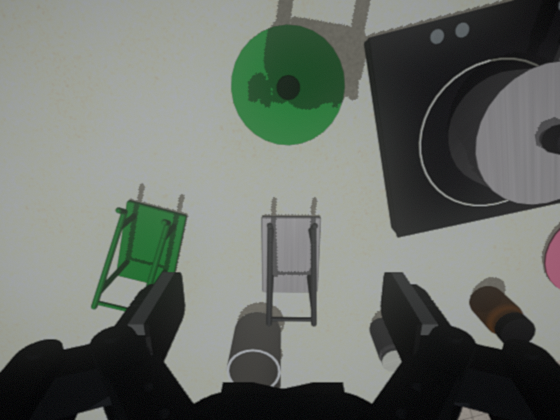

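```bash
python3 - <<'E'
from h import *
p=load('w2');im=p['frame']
cv2.imwrite('pics/w2a.png',cv2.resize(im[190:335,245:340],None,fx=4,fy=4,interpolation=cv2.INTER_CUBIC))
E
```

```text
(no output)
```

View pics/w2a.png

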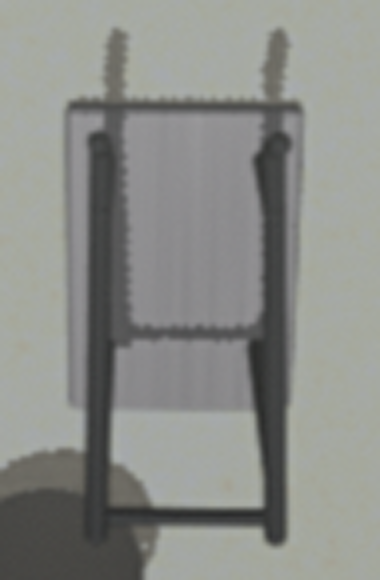

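```bash
python3 - <<'E'
from cr import *
p=load('w2');s=load('scene0');d=load('side0')
u=np.array([(100,141),(280,143),(97,537),(276,537)])/4+(245,190)
idx=[0,1,4,5]
f=lambda v:(proj(p,mod(v)[idx])-u).ravel()
for v0 in([.58,-.207,-.37],[.58,-.207,-.37,0]):
    r=least_squares(f,v0);print(r.x.round(4),r.fun.reshape(-1,2).round(2).tolist())
v=r.x
im=p['frame'].copy()
v=least_squares(f,[.58,-.207,-.37]).x
R,o=T(v)
print('lid z axis',R[:,2])
print(R@[0,0,1])
# foot corners
c=np.array([[sx*.065,sy*.045,.010] for sx,sy in((-1,-1),(-1,1),(1,1),(1,-1))])
a=v[2];Rz=np.array([[np.cos(a),-np.sin(a),0],[np.sin(a),np.cos(a),0],[0,0,1]])
C=c@Rz.T+[v[0],v[1],0]
print((proj(p,C)-[245,190])*4)
E
```

```text
[ 0.5797 -0.2071 -0.3801] [[-0.39, 0.62], [0.38, 0.41], [0.02, -0.7], [-0.02, -0.45]]
[ 0.5781 -0.2066 -0.3801  0.0031] [[-0.56, 0.27], [0.57, 0.06], [-0.15, -0.3], [0.15, -0.04]]
lid z axis [-0.39245239  0.15680344  0.90630779]
[-0.39245239  0.15680344  0.90630779]
[[ 64.50268102 110.36659896]
 [304.99425257 111.86954258]
 [291.44066145 414.05843922]
 [ 68.61397302 412.76176838]]
```

{"fn": "carry_out", "kwargs": {"series": [[0.24,0.92,-0.2,0,0,0,1],[0.24,0.92,-0.2,0,0,0,1],[0.24,0.92,-0.2,0,0,0,1],[0.24,0.92,-0.2,0,0,0,1],[0.24,0.92,-0.2,0,0,0,1],[0.24,0.92,-0.2,0,0,0,1],[0.24,0.92,-0.4,0,0,0,1],[0.24,0.92,-0.4,0,0,0,1],[0.24,0.92,-0.5,0,0,0,1],[0.24,0.92,-0.5,0,0,0,1],[0.24,0.92,-0.5,0,0,0,1],[0.24,0.92,-0.5,0,0,0,1]]}}

```text
t: 6.15
tool_pos: [0.4961, 0.1195, 0.2511]
tool_rot: [0.578, 3.087, 0.001]
contact_force: [-0.4, -0.7, 0.8]
opening: 0.0855
```

{"fn": "carry_out", "kwargs": {"series": [[0.05,0.05,-0.8,0,0,0,1],[0,0,-0.8,0,0,0,1],[0,0,0,0,0,0,1],[0,0,0,0,0,0,1]]}}

```text
t: 6.55
tool_pos: [0.4973, 0.1193, 0.2116]
tool_rot: [-0.579, -3.087, -0.0]
contact_force: [0.9, -0.4, 0.3]
opening: 0.0853
```

```bash
python3 - <<'E'
from shot import *
o,p=wrist('w3');print(o['tool_pos'],o['tool_rot'])
for n in('scene','side'):
    q=fixed(n,n+'2')
    print(n,proj(q,o['tool_pos']))
X=np.array([[.4975,.118,.153],[.4975,.118,.129]]);print(proj(p,X))
E
```

```text
[0.49734275 0.11926966 0.21157839] [-5.78872680e-01 -3.08749006e+00 -1.43563515e-04]
scene [[338.2924123  147.03694291]]
side [[227.80795074 118.73204227]]
[[281.20714429 228.90635644]
 [281.32563081 215.91284675]]
```

View pics/w3.png

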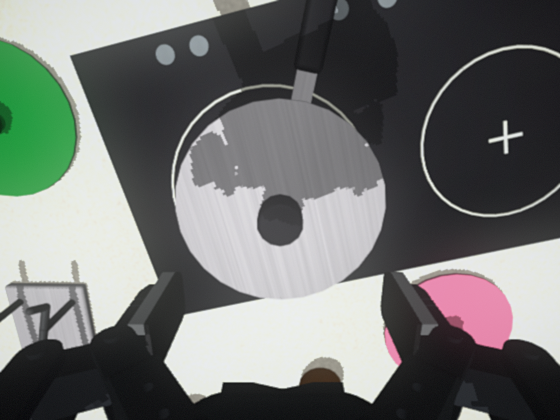

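View pics/scene2.png

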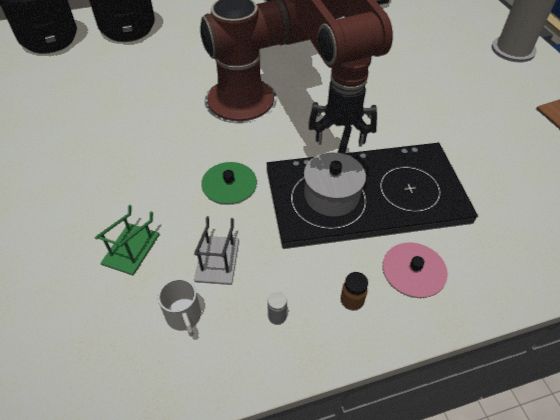

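View pics/side2.png

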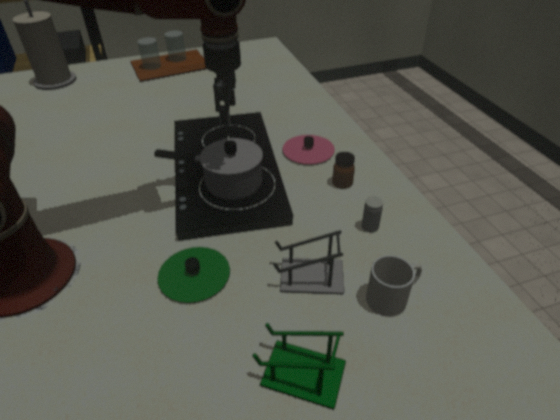

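```bash
cat > lidfit.py <<'E'
from fit import *
from scipy.optimize import minimize
def lidfit(q,x0,z=.119):
    gx=cv2.GaussianBlur(q['frame'].mean(2),(0,0),1).astype(np.float32)
    def samp(uv):
        uv=uv.astype(np.float32);return cv2.remap(gx,uv[:,0].reshape(1,-1),uv[:,1].reshape(1,-1),cv2.INTER_LINEAR).ravel()
    def cost(x):
        a=samp(proj(q,circ(x[0],x[1],z,.0745)));b=samp(proj(q,circ(x[0],x[1],z,.0775)))
        return -np.clip(a-b,-40,40).mean()
    x0=np.array(x0)
    return min((minimize(cost,x0+dd,method='Nelder-Mead',options=dict(initial_simplex=np.array([x0+dd,x0+dd+[.004,0],x0+dd+[0,.004]]))) for dd in [(0,0),(.006,0),(-.006,0),(0,.006),(0,-.006)]),key=lambda r:r.fun)
E
python3 - <<'E'
from lidfit import *
for n in('w1','w3'):
    r=lidfit(load(n),[.497,.118]);print(n,r.x.round(4),r.fun)
p=load('w3');v,f=fit(p,np.array([.5162,.2155,-.139]));print(v,f)
u=np.array([-np.sin(v[2]),np.cos(v[2])]);print('cook',v[:2]-.11*u,'warm',v[:2]+.11*u)
E
```

```text
w1 [0.4971 0.118 ] -27.590496063232422
w3 [0.4957 0.1179] -29.533559799194336
[ 0.51621694  0.2153162  -0.14140191] -21.508984524832826
cook [0.50071451 0.10641407] warm [0.53171936 0.32421834]
```

{"fn": "carry_out", "kwargs": {"series": [[-0.06,-0.04,-0.8,0,0,0,1],[0,0,-0.8,0,0,0,1],[0,0,-0.8,0,0,0,1],[0,0,-0.6,0,0,0,1],[0,0,-0.3,0,0,0,1],[0,0,-0.15,0,0,0,1],[0,0,0,0,0,0,1]]}}

```text
t: 7.4
tool_pos: [0.4965, 0.1176, 0.1253]
tool_rot: [0.581, 3.087, 0.0]
contact_force: [-0.7, 0.2, -1.0]
opening: 0.0854
```

{"fn": "carry_out", "kwargs": {"series": [[0,0,0,0,0,0,0],[0,0,0,0,0,0,0],[0,0,0,0,0,0,0],[0,0,0,0,0,0,0],[0,0,0,0,0,0,0],[0,0,0,0,0,0,0],[0,0,0,0,0,0,0],[0,0,0,0,0,0,0]], "grip_force": 50}}

```text
t: 8.2
tool_pos: [0.4967, 0.1176, 0.1257]
tool_rot: [0.58, 3.086, 0.001]
contact_force: [0.7, -0.7, 4.6]
opening: 0.0285
```

{"fn": "carry_out", "kwargs": {"series": [[0,0,0.2,0,0,0,0],[0,0,0.4,0,0,0,0],[0,0,0.6,0,0,0,0],[0,0,0.8,0,0,0,0],[0,0,0.8,0,0,0,0],[0,0,0.8,0,0,0,0],[0,0,0.8,0,0,0,0],[0,0,0.6,0,0,0,0],[0,0,0.3,0,0,0,0],[0,0,0,0,0,0,0]]}}

```text
t: 9.2
tool_pos: [0.4968, 0.1176, 0.2591]
tool_rot: [0.58, 3.085, 0.001]
contact_force: [-0.2, 0.7, -2.5]
opening: 0.0286
```

```bash
python3 - <<'E'
from shot import *
o,p=wrist('w4');print(o['tool_pos'],o['tool_rot'],o['contact_force'],o['opening'])
fixed('scene','scene3')
E
```

```text
[0.49678022 0.11762284 0.25908128] [5.80211405e-01 3.08517682e+00 1.00428172e-03] [-0.16009711  0.68082179 -2.49776431] 0.02856842537042572
```

View pics/w4.png

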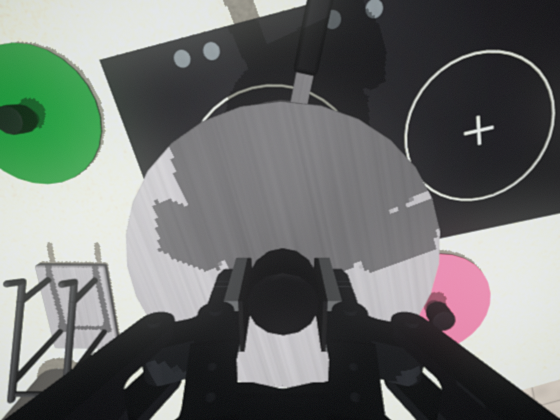

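View pics/scene3.png

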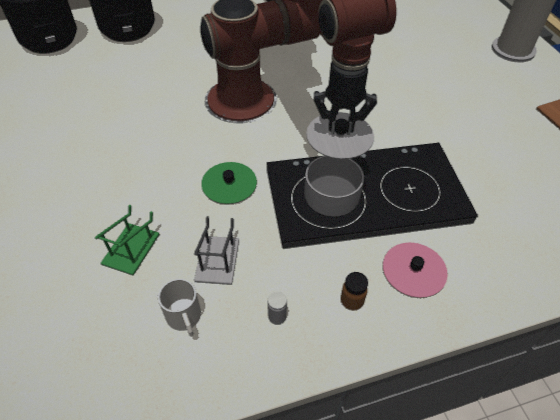

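```bash
cat > inhand.py <<'E'
from fit import *
from scipy.optimize import minimize
from scipy.spatial.transform import Rotation as Ro
import sys
# disc in tool/camera frame fit: params dx,dy (tool), dz (TCP->disc top), tilts
def run(n,o_pos,o_rot):
    p=load(n);g=cv2.GaussianBlur(p['frame'].mean(2),(0,0),1).astype(np.float32)
    Rt=Ro.from_rotvec(o_rot).as_matrix()
    ang=np.linspace(0,2*np.pi,120,endpoint=False)
    def pts(v,r):
        X=np.c_[r*np.cos(ang),r*np.sin(ang),0*ang]@Ro.from_rotvec([v[3],v[4],0]).as_matrix().T+v[:3]
        return proj(p,X@Rt.T+o_pos)
    def samp(uv):
        uv=uv.astype(np.float32);return cv2.remap(g,uv[:,0].reshape(1,-1),uv[:,1].reshape(1,-1),cv2.INTER_LINEAR).ravel()
    def cost(v):
        d=np.abs(samp(pts(v,.0745))-samp(pts(v,.0775)));ok=pts(v,.076)[:,1]<300
        return -np.clip(d,0,40)[ok].mean()
    v0=np.array([0,0,.0067,0,0]);best=None
    for k in range(6):
        rng=np.random.default_rng(k)
        st=np.vstack([v0,v0+np.diag([.003,.003,.003,.03,.03])*rng.choice([-1,1],5)[:,None]])
        r=minimize(cost,v0,method='Nelder-Mead',options=dict(initial_simplex=st,maxiter=800))
        print(r.x.round(4),r.fun)
        if best is None or r.fun<best.fun:best=r
    return best.x
E
python3 - <<'E'
from inhand import *
run('w4',np.array([0.49678022,0.11762284,0.25908128]),[5.80211405e-01,3.08517682e+00,1.00428172e-03])
E
```

```text
[ 0.0015 -0.0008  0.0087 -0.002  -0.0151] -34.71510696411133
[ 0.0019 -0.0003  0.0081  0.0027 -0.0195] -34.56098556518555
[ 0.0015 -0.0008  0.0087 -0.0056 -0.0153] -34.71508026123047
[ 0.0015 -0.0008  0.0087 -0.0056 -0.0153] -34.71508026123047
[ 0.0014 -0.0008  0.0088 -0.004  -0.0083] -34.67548370361328
[ 0.0015 -0.0008  0.0084 -0.0016 -0.0222] -34.64491653442383
```

```bash
cat > plan.py <<'E'
from cr import *
from scipy.spatial.transform import Rotation as Ro
def tcp(up,xs,v=(.579,-.207,-.38),off=(.001,-.0005,.0175)):
    R,o=T(v);Rt=np.c_[-R[:,0],R[:,1],-R[:,2]]
    return o+R@np.array([xs,0,up])-Rt@np.array(off),Rt
if __name__=='__main__':
    Rc=Ro.from_rotvec([5.80211405e-01,3.08517682e+00,1.00428172e-03]).as_matrix()
    for up,xs in((.07,.006),(.02,.005),(.0,.004),(0,0)):
        P,Rt=tcp(up,xs);print(up,xs,P.round(4),'d/25mm from cmd',((P-[.4968,.1176,.2591])/.025).round(2))
    print('rot',(Ro.from_matrix(Rt@Rc.T).as_rotvec()/.1).round(2))
    R,o=T((.579,-.207,-.38));print('normal',R[:,2],'x',R[:,0])
E
python3 plan.py
```

```text
0.07 0.006 [ 0.5507 -0.1952  0.1673] d/25mm from cmd [  2.16 -12.51  -3.67]
0.02 0.005 [ 0.5695 -0.2027  0.1215] d/25mm from cmd [  2.91 -12.81  -5.5 ]
0.0 0.004 [ 0.5765 -0.2055  0.103 ] d/25mm from cmd [  3.19 -12.92  -6.25]
0 0 [ 0.5732 -0.2041  0.1013] d/25mm from cmd [  3.05 -12.87  -6.31]
rot [-1.6  -4.03 -0.08]
normal [-0.39247063  0.15675776  0.90630779] x [ 0.84165599 -0.33616811  0.42261826]
```

{"fn": "carry_out", "kwargs": {"series": [[0.18,-0.5,0,-0.06,-0.2,0,0],[0.18,-1,0,-0.14,-0.35,0,0],[0.18,-1,0,-0.14,-0.35,0,0],[0.18,-1,0,-0.14,-0.35,0,0],[0.18,-1,0,-0.14,-0.35,0,0],[0.18,-1,0,-0.14,-0.35,0,0],[0.18,-1,0,-0.14,-0.35,0,0],[0.18,-1,0,-0.14,-0.35,0,0],[0.18,-1,0,-0.14,-0.35,0,0],[0.18,-1,0,-0.14,-0.35,0,0],[0.18,-1,0,-0.14,-0.35,0,0],[0.18,-1,0,-0.14,-0.33,-0.08,0]]}}

```text
t: 10.5
tool_pos: [0.5493, -0.1716, 0.256]
tool_rot: [0.513, 2.666, -0.118]
contact_force: [0.2, 0.7, -1.9]
opening: 0.0289
```

{"fn": "carry_out", "kwargs": {"series": [[0,-0.6,-0.2,0,0,0,0],[0,-0.4,-0.6,0,0,0,0],[0,0,-0.8,0,0,0,0],[0,0,-0.8,0,0,0,0],[0,0,-0.7,0,0,0,0],[0,0,-0.4,0,0,0,0],[0,0,-0.2,0,0,0,0],[0,0,0,0,0,0,0]]}}

```text
t: 11.3
tool_pos: [0.5497, -0.1947, 0.1638]
tool_rot: [0.512, 2.667, -0.116]
contact_force: [-0.3, 0.1, -2.1]
opening: 0.0287
```

```bash
python3 - <<'E'
from shot import *
from plan import tcp,T
o,p=wrist('w5');print(o['tool_pos'],o['tool_rot'],o['contact_force'],o['opening'])
P,Rt=tcp(0,0);R,_=T((.579,-.207,-.38))
print('cradle-frame offset',(R.T@(o['tool_pos']-P)).round(4),'rot err',(Ro.from_matrix(Rt)*Ro.from_rotvec(o['tool_rot']).inv()).as_rotvec().round(3))
a=fixed('scene','scene4');b=fixed('side','side4')
k=np.hstack([cv2.resize(a['frame'][140:300,140:300],(400,400)),cv2.resize(b['frame'][180:340,230:390],(400,400))]);cv2.imwrite('pics/c4.png',k)
E
```

```text
[ 0.54973214 -0.1947044   0.16383819] [ 0.51177018  2.66701552 -0.11577181] [-0.31174109  0.05158363 -2.05106824] 0.02870104266149465
cradle-frame offset [0.0036 0.0001 0.0674] rot err [ 0.001 -0.005 -0.   ]
```

View pics/c4.png

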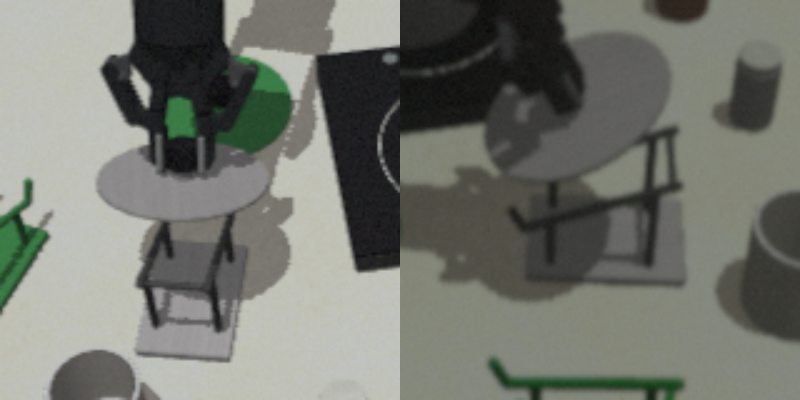

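View pics/w5.png

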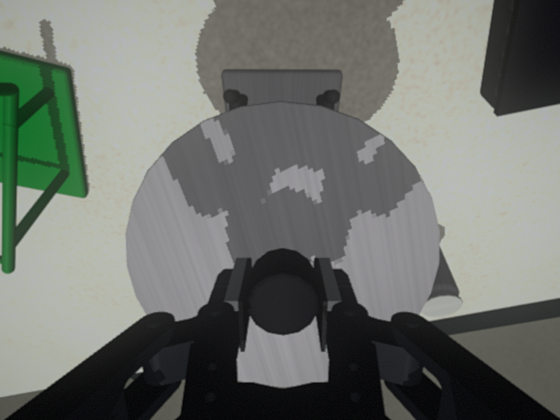

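```bash
python3 - <<'E'
from cr import *
p=load('w5');im=p['frame']
print(proj(p,mod([.579,-.207,-.38])[:2]),proj(p,mod([.582,-.207,-.38])[:2]))
c=cv2.resize(im[60:130,200:370],None,fx=4.5,fy=4.5,interpolation=cv2.INTER_CUBIC);cv2.imwrite('pics/w5c.png',np.clip(c*1.8,0,255).astype('uint8'))
E
```

```text
[[229.82218824  96.50662744]
 [335.19635117  96.66754603]] [[232.26095515 101.10633122]
 [336.62260245 101.26831475]]
```

View pics/w5c.png

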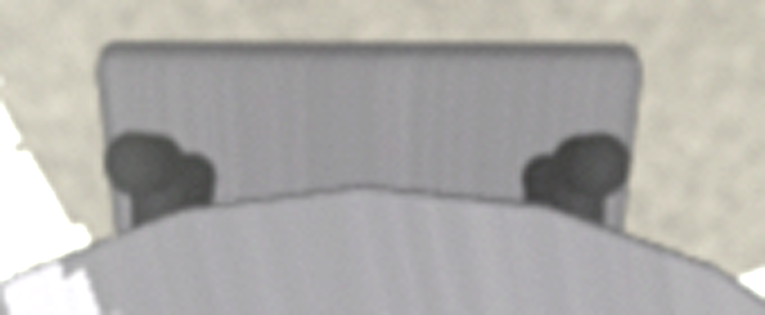

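{"fn": "carry_out", "kwargs": {"series": [[0.24,-0.1,-0.5,0,0,0,0],[0.24,-0.1,-0.5,0,0,0,0],[0.24,-0.1,-0.5,0,0,0,0],[0.12,-0.05,-0.25,0,0,0,0],[0.12,-0.05,-0.25,0,0,0,0],[0,0,0,0,0,0,0]]}}

```text
t: 12.05
tool_pos: [0.5742, -0.2049, 0.1147]
tool_rot: [0.512, 2.666, -0.116]
contact_force: [0.1, -0.3, -1.6]
opening: 0.0285
```

```bash
cat > look.py <<'E'
from shot import *
from plan import tcp,T
import sys
n=sys.argv[1]
o,p=wrist('w'+n);print(o['tool_pos'],o['contact_force'],o['opening'])
P,Rt=tcp(0,0);R,_=T((.579,-.207,-.38))
print('cradle-frame offset',(R.T@(o['tool_pos']-P)).round(4),'F',(R.T@o['contact_force']).round(1),'rot err',(Ro.from_matrix(Rt)*Ro.from_rotvec(o['tool_rot']).inv()).as_rotvec().round(3))
a=fixed('scene','scene'+n);b=fixed('side','side'+n)
k=np.hstack([cv2.resize(a['frame'][190:270,170:250],(400,400),interpolation=cv2.INTER_CUBIC),cv2.resize(b['frame'][220:300,270:350],(400,400),interpolation=cv2.INTER_CUBIC)]);cv2.imwrite(f'pics/c{n}.png',np.clip(k*1.6,0,255).astype('uint8'))
E
python3 look.py 6
```

```text
[ 0.57423887 -0.20492374  0.11467704] [ 0.12104269 -0.34063476 -1.57746331] 0.028526406295103727
cradle-frame offset [ 0.0068 -0.0003  0.0116] F [-0.5 -0.3 -1.5] rot err [ 0.001 -0.004 -0.   ]
```

View pics/c6.png

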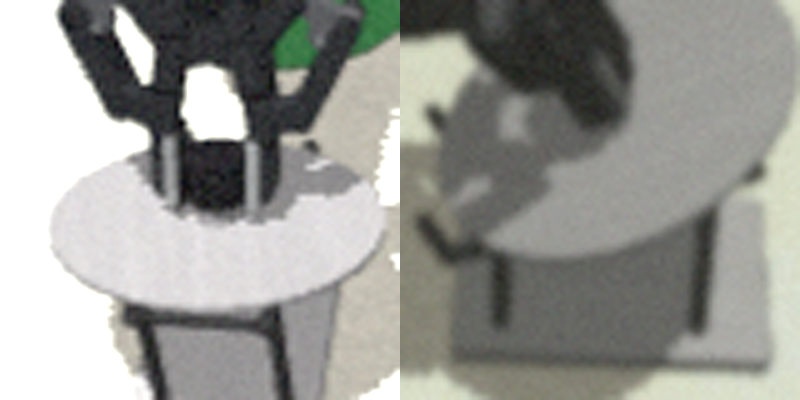

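View pics/w6.png

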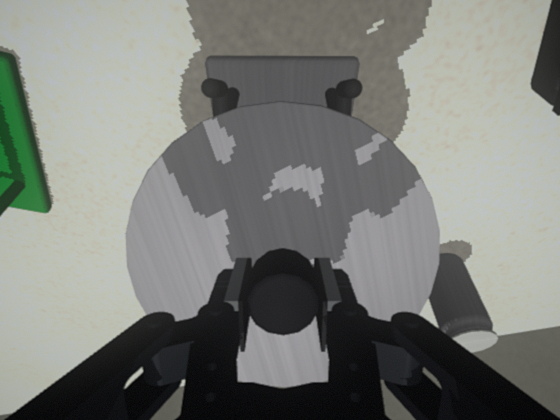

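{"fn": "carry_out", "kwargs": {"series": [[0.05,-0.02,-0.11,0,0,0,0],[0.05,-0.02,-0.11,0,0,0,0],[0.05,-0.02,-0.11,0,0,0,0],[0,0,0,0,0,0,0]]}}

```text
t: 12.6
tool_pos: [0.5777, -0.2063, 0.1061]
tool_rot: [0.512, 2.666, -0.116]
contact_force: [-0.1, -0.3, -1.3]
opening: 0.0284
```

{"fn": "carry_out", "kwargs": {"series": [[0.02,-0.01,-0.04,0,0,0,0],[0,0,0,0,0,0,0]]}}

```text
t: 12.8
tool_pos: [0.5785, -0.2067, 0.1057]
tool_rot: [0.512, 2.665, -0.116]
contact_force: [-0.8, -0.4, -2.8]
opening: 0.0284
```

{"fn": "carry_out", "kwargs": {"series": [[0.02,-0.01,-0.04,0,0,0,0],[0,0,0,0,0,0,0]]}}

```text
t: 13.0
tool_pos: [0.579, -0.2069, 0.1047]
tool_rot: [0.512, 2.665, -0.116]
contact_force: [0.3, 1.1, -1.8]
opening: 0.0286
```

{"fn": "carry_out", "kwargs": {"series": [[0.02,-0.01,-0.04,0,0,0,0],[0,0,0,0,0,0,0]]}}

```text
t: 13.2
tool_pos: [0.5795, -0.2072, 0.104]
tool_rot: [0.512, 2.665, -0.116]
contact_force: [-1.1, 0.2, -0.9]
opening: 0.0284
```

```bash
python3 look.py 7
```

```text
[ 0.57951319 -0.20721963  0.10398364] [-1.14755093  0.18903826 -0.91395853] 0.02837772563228533
cradle-frame offset [ 0.0075 -0.0005 -0.0005] F [-1.4 -0.3 -0.3] rot err [ 0.001 -0.004 -0.   ]
```

View pics/c7.png

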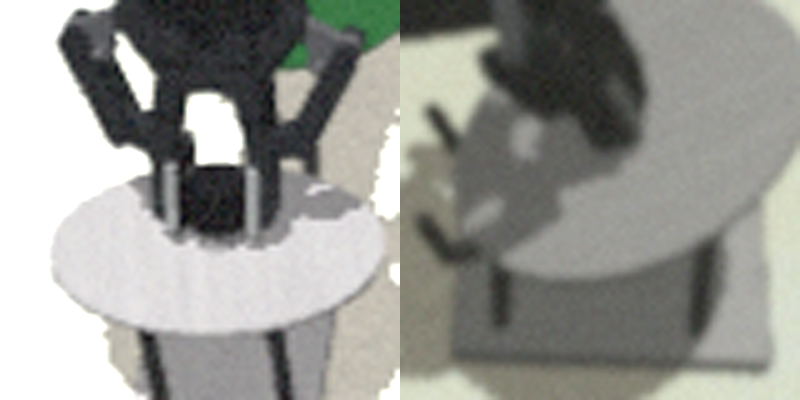

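Close to or just at contact; continue in 1 mm steps.

{"fn": "carry_out", "kwargs": {"series": [[0.02,-0.01,-0.04,0,0,0,0],[0,0,0,0,0,0,0]]}}

```text
t: 13.55
tool_pos: [0.5796, -0.2072, 0.1039]
tool_rot: [0.511, 2.667, -0.116]
contact_force: [-12.6, 4.2, 10.1]
opening: 0.0286
```

{"fn": "carry_out", "kwargs": {"series": [[0.02,-0.01,-0.04,0,0,0,0],[0,0,0,0,0,0,0]]}}

```text
t: 13.75
tool_pos: [0.5796, -0.2072, 0.1038]
tool_rot: [0.511, 2.669, -0.116]
contact_force: [-21.6, 7.9, 18.5]
opening: 0.0288
```

{"fn": "carry_out", "kwargs": {"series": [[0.02,-0.01,-0.04,0,0,0,0],[0,0,0,0,0,0,0]]}}

```text
t: 13.95
tool_pos: [0.5797, -0.2073, 0.1037]
tool_rot: [0.511, 2.67, -0.115]
contact_force: [-30.5, 12.0, 28.4]
opening: 0.0283
```

{"fn": "carry_out", "kwargs": {"series": [[-0.04,0.02,0.08,0,0,0,0],[0,0,0,0,0,0,0],[-0.07,0.03,-0.03,0,0,0,0],[-0.07,0.03,-0.03,0,0,0,0],[0,0,0,0,0,0,0]]}}

```text
t: 14.45
tool_pos: [0.5777, -0.2065, 0.103]
tool_rot: [0.511, 2.661, -0.117]
contact_force: [-0.9, -0.6, 6.4]
opening: 0.0285
```

```bash
python3 look.py 8
```

```text
[ 0.57770836 -0.20652976  0.10295561] [-0.90579251 -0.63148157  6.36300648] 0.02849775413630563
cradle-frame offset [ 0.0053 -0.0005 -0.0006] F [ 2.1 -0.9  6. ] rot err [0.003 0.    0.   ]
```

View pics/w8.png

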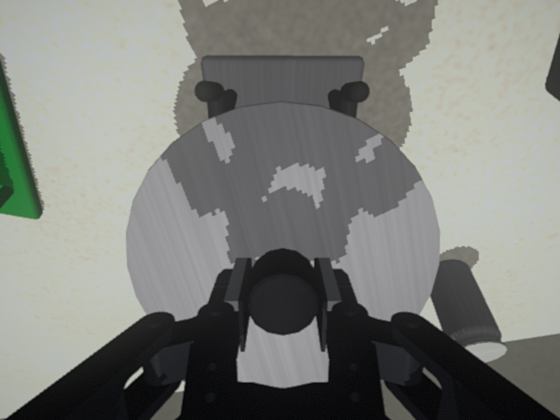

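Light contact, with about 5 mm still to slide down to the pegs. Continue in small steps.

{"fn": "carry_out", "kwargs": {"series": [[-0.07,0.03,-0.03,0,0,0,0],[-0.07,0.03,-0.03,0,0,0,0],[0,0,0,0,0,0,0]]}}

```text
t: 14.9
tool_pos: [0.5735, -0.2048, 0.1009]
tool_rot: [0.511, 2.663, -0.117]
contact_force: [-1.9, 0.2, 7.4]
opening: 0.0286
```

{"fn": "carry_out", "kwargs": {"series": [[-0.05,0.02,-0.02,0,0,0,0],[0,0,0,0,0,0,0]]}}

```text
t: 15.1
tool_pos: [0.5729, -0.2046, 0.1006]
tool_rot: [0.511, 2.661, -0.118]
contact_force: [3.8, -1.0, 5.2]
opening: 0.0286
```

{"fn": "carry_out", "kwargs": {"series": [[-0.05,0.02,-0.02,0,0,0,0],[0,0,0,0,0,0,0]]}}

```text
t: 15.3
tool_pos: [0.5724, -0.2045, 0.1009]
tool_rot: [0.511, 2.659, -0.118]
contact_force: [6.0, -3.4, 3.8]
opening: 0.0288
```

```bash
python3 look.py 9
```

```text
[ 0.5724085  -0.20447833  0.10094311] [ 6.0061137  -3.36220826  3.78401329] 0.02879160785640289
cradle-frame offset [-0.0007 -0.0006 -0.0001] F [ 7.8 -0.9  0.5] rot err [0.004 0.002 0.001]
```

View pics/w9.png

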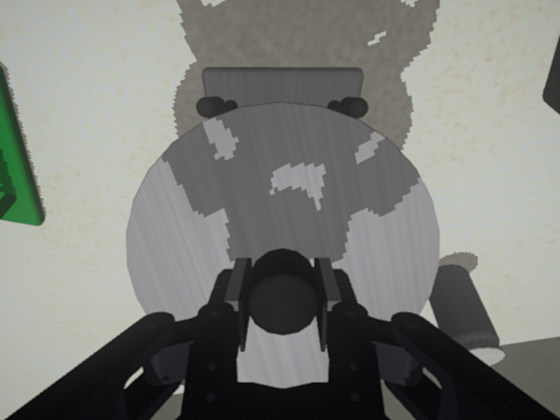

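View pics/c9.png

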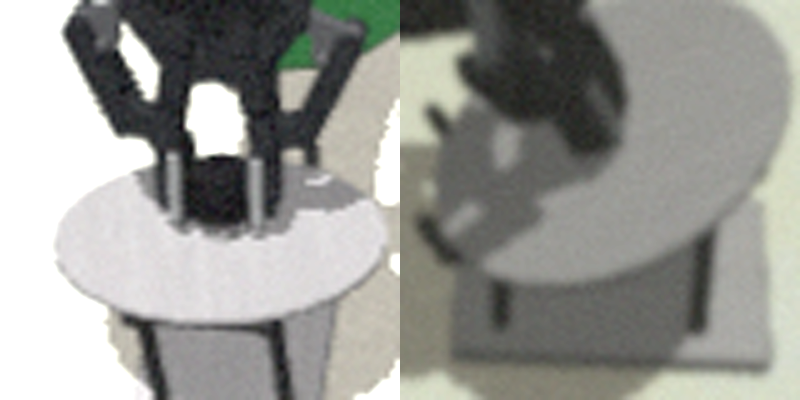

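{"fn": "carry_out", "kwargs": {"series": [[0.02,-0.01,-0.04,0,0,0,0],[0,0,0,0,0,0,0]]}}

```text
t: 15.65
tool_pos: [0.5728, -0.2047, 0.1005]
tool_rot: [0.511, 2.66, -0.118]
contact_force: [0.2, -0.5, 9.9]
opening: 0.0282
```

```bash
python3 - <<'E'
from station import ctrl
from plan import tcp,T
import numpy as np
o=ctrl.get_obs();P,Rt=tcp(0,0);R,_=T((.579,-.207,-.38))
print((R.T@(o['tool_pos']-P)).round(4),(R.T@o['contact_force']).round(1),o['wrist_torque'])
E
```

```text
[-0.0005 -0.0006 -0.0006] [ 4.5 -0.4  8.8] [-0.11330634 -0.51688797 -0.09698021]
```

{"fn": "carry_out", "kwargs": {"series": [[0,0,0,0,0,0,0.45],[0,0,0,0,0,0,0.6],[0,0,0,0,0,0,0.8],[0,0,0,0,0,0,0.8],[0,0,0,0,0,0,0.8],[0,0,0,0,0,0,0.8]]}}

```text
t: 16.25
tool_pos: [0.5707, -0.2035, 0.0974]
tool_rot: [0.512, 2.666, -0.116]
contact_force: [-0.0, -0.9, 0.9]
opening: 0.0685
```

```bash
python3 look.py 10
```

```text
[ 0.57072802 -0.20353199  0.09740622] [-0.02353603 -0.86275768  0.90045837] 0.06851675402301888
cradle-frame offset [-0.0039 -0.0003 -0.0025] F [ 0.7 -0.8  0.7] rot err [ 0.001 -0.004 -0.   ]
```

View pics/w10.png

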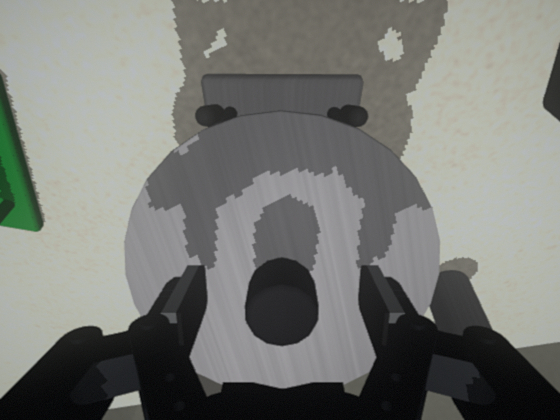

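{"fn": "carry_out", "kwargs": {"series": [[-0.12,0.05,0.29,0,0,0,0.8],[-0.25,0.1,0.58,0,0,0,0.9],[-0.25,0.1,0.58,0,0,0,1],[-0.25,0.1,0.58,0,0,0,1],[-0.25,0.1,0.58,0,0,0,1],[-0.25,0.1,0.58,0,0,0,1],[-0.25,0.1,0.58,0,0,0,1]]}}

```text
t: 17.1
tool_pos: [0.5301, -0.1873, 0.1934]
tool_rot: [0.511, 2.665, -0.117]
contact_force: [-1.2, -0.2, -0.5]
opening: 0.0851
```

{"fn": "carry_out", "kwargs": {"series": [[-0.6,0.4,0.3,0.2,0.45,0,1],[-0.6,0.4,0.3,0.2,0.45,0,1],[-0.6,0.4,0.3,0.2,0.45,0,1],[-0.6,0.4,0.3,0.2,0.45,0,1],[-0.6,0.4,0.3,0.2,0.45,0,1],[-0.6,0.4,0,0.2,0.45,0,1],[-0.6,0.4,0,0.2,0.45,0,1],[0,0.4,0,0.2,0.45,0,1],[0,0,0,0,0.42,0,1],[0,0,0,0,0,0,1]]}}

```text
t: 18.1
tool_pos: [0.4259, -0.1073, 0.2302]
tool_rot: [0.595, 3.084, -0.006]
contact_force: [0.3, -0.2, -0.2]
opening: 0.0852
```

```bash
python3 look.py 11; python3 - <<'E'
from h import *
a=cv2.imread('pics/scene11.png')[150:310,120:300];b=cv2.imread('pics/side11.png')[180:340,210:390]
cv2.imwrite('pics/c11.png',np.clip(np.hstack([cv2.resize(x,(400,356)) for x in(a,b)])*1.6,0,255).astype('uint8'))
E
```

```text
[ 0.42591061 -0.10728998  0.23016189] [ 0.31107232 -0.15000345 -0.15058987] 0.0852422945960824
cradle-frame offset [-0.102   0.0353  0.1898] F [ 0.2 -0.  -0.3] rot err [-0.158 -0.405  0.002]
```

View pics/w11.png

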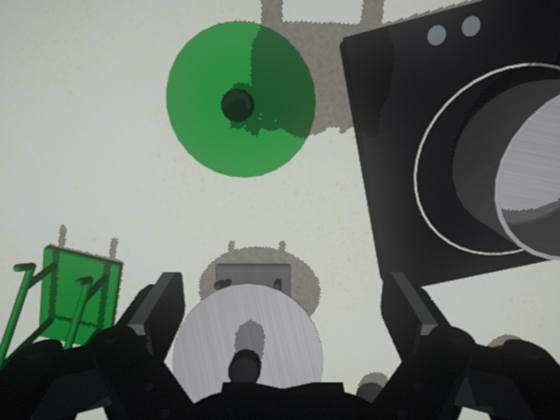

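View pics/c11.png

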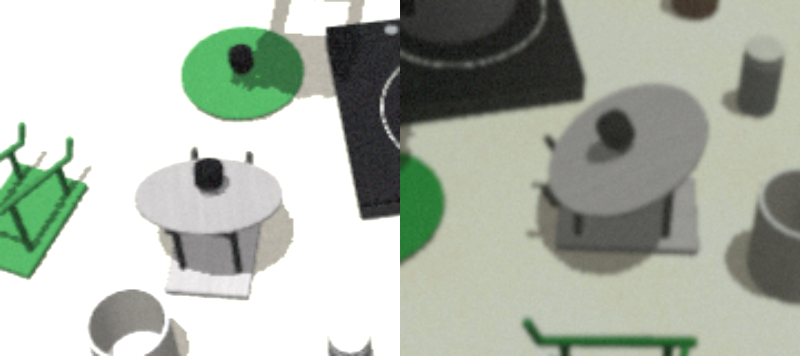

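{"fn": "carry_out", "kwargs": {"series": [[-0.12,0.96,0,0,0,-0.13,1],[-0.12,0.96,0,0,0,-0.13,1],[-0.12,0.96,0,0,0,-0.13,1],[-0.12,0.96,0,0,0,-0.13,1],[-0.12,0.96,0,0,0,-0.13,1],[-0.12,0.96,0,0,0,-0.13,1],[-0.12,0.96,0,0,0,-0.13,1],[-0.12,0.96,0,0,0,-0.13,1],[-0.12,0.96,0,0,0,-0.13,1],[-0.12,0.96,0,0,0,-0.13,1],[-0.12,0.96,0,0,0,-0.13,1],[-0.12,0.96,0,0,0,-0.13,1]]}}

```text
t: 19.45
tool_pos: [0.3891, 0.1813, 0.2297]
tool_rot: [0.836, 3.027, -0.004]
contact_force: [0.2, 0.2, 0.3]
opening: 0.0855
```

{"fn": "carry_out", "kwargs": {"series": [[0,0,0,0,0,0,1],[0,0,0,0,0,0,1]]}}

```text
t: 19.65
tool_pos: [0.3893, 0.1804, 0.2296]
tool_rot: [0.833, 3.029, -0.006]
contact_force: [-0.5, -0.3, -0.0]
opening: 0.0855
```

```bash
python3 - <<'E'
from shot import *
o,p=wrist('w12');print(o['tool_pos'],o['tool_rot'],Ro.from_rotvec(o['tool_rot']).as_matrix().round(3))
E
```

```text
[0.38927329 0.18041302 0.22956645] [ 0.83323246  3.02863761 -0.00575477] [[-0.859  0.512 -0.001]
 [ 0.512  0.859 -0.004]
 [-0.001 -0.003 -1.   ]]
```

View pics/w12.png

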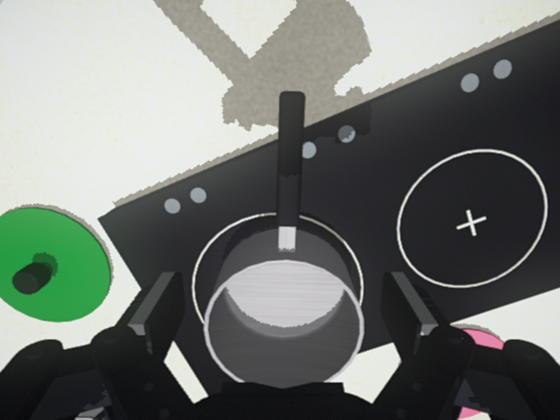

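```bash
python3 - <<'E'
from fit import *
p=load('w12')
n=onz(p,(287,226),.103);f=onz(p,(292,93),.103);print(n,f,np.linalg.norm(n-f));u=(n-f)/np.linalg.norm(n-f);print('pan c',n+.095*u,'yaw',np.arctan2(u[1],u[0]))
c=np.array([.4965,.118])
print(proj(p,circ(.4965,.118,.115,.072)[::9]).round())
v,ff=fit(p,np.array([.5162,.2155,-.139]));uu=np.array([-np.sin(v[2]),np.cos(v[2])]);print('cook',v[:2]-.11*uu,'warm',v[:2]+.11*uu,ff, 'cross',onz(p,(471.5,223.5),.035))
im=p['frame'].copy()
for q in proj(p,circ(.4965,.118,.115,.072)):cv2.circle(im,tuple(int(round(t)) for t in q),1,(0,0,255),-1)
for q in proj(p,circ(.4965,.118,.035,.068)):cv2.circle(im,tuple(int(round(t)) for t in q),1,(0,255,0),-1)
cv2.imwrite('pics/w12o.png',cv2.resize(im[190:400,180:390],None,fx=2.5,fy=2.5))
E
```

```text
[0.41303072 0.16982791 0.103     ] [0.32358188 0.22686771 0.103     ] 0.10608785808060382
pan c [0.49313074 0.11874967 0.103     ] yaw -0.567666142992587
[[323. 387.]
 [361. 349.]
 [356. 298.]
 [306. 263.]
 [241. 272.]
 [205. 316.]
 [218. 366.]
 [266. 393.]]
cook [0.50077509 0.10612222] warm [0.53154044 0.32396045] -31.0277384436215 cross [0.53280949 0.32424308 0.035     ]
```

View pics/w12o.png

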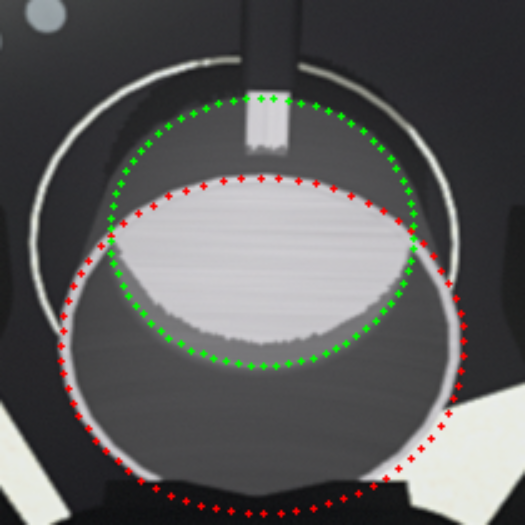

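{"fn": "carry_out", "kwargs": {"series": [[0.17,0.07,-0.4,0,0,-0.3,1],[0,0,-0.8,0,0,0,1],[0,0,-0.8,0,0,0,1],[0,0,-0.8,0,0,0,1],[0,0,-0.8,0,0,0,1],[0,0,-0.8,0,0,0,1],[0,0,-0.8,0,0,0,1],[0,0,-0.6,0,0,0,1],[0,0,-0.2,0,0,0,1],[0,0,0,0,0,0,1]]}}

```text
t: 20.7
tool_pos: [0.3934, 0.1814, 0.079]
tool_rot: [-0.882, -3.014, 0.007]
contact_force: [0.1, -0.2, 0.4]
opening: 0.085
```

```bash
python3 - <<'E'
from shot import *
o,p=wrist('w13');print(o['tool_pos'],Ro.from_rotvec(o['tool_rot']).as_matrix().round(3)[:,1],o['contact_force'])
E
```

```text
[0.39340034 0.18143822 0.07896023] [ 0.539  0.842 -0.005] [ 0.09680782 -0.1792516   0.36347384]
```

View pics/w13.png

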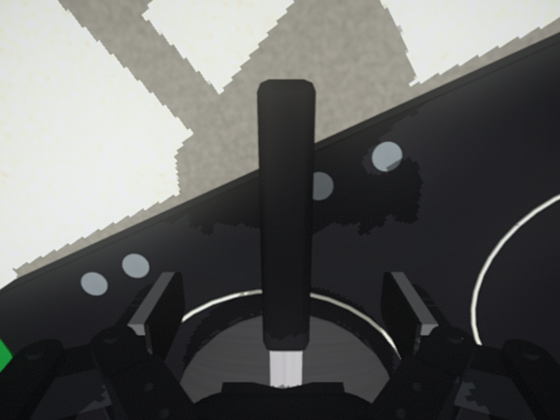

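{"fn": "carry_out", "kwargs": {"series": [[0,0,0,0,0,0,0],[0,0,0,0,0,0,0],[0,0,0,0,0,0,0],[0,0,0,0,0,0,0],[0,0,0,0,0,0,0],[0,0,0,0,0,0,0],[0,0,0,0,0,0,0],[0,0,0,0,0,0,0],[0,0,0,0,0,0,0]], "grip_force": 35}}

```text
t: 21.65
tool_pos: [0.394, 0.1826, 0.08]
tool_rot: [0.88, 3.016, -0.005]
contact_force: [-1.7, 0.5, 4.2]
opening: 0.0192
```

```bash
python3 - <<'E'
from shot import *
o,p=wrist('w14');print(o['tool_pos'],Ro.from_rotvec(o['tool_rot']).as_matrix().round(4),o['contact_force'],o['wrist_torque'],o['opening'])
E
```

```text
[0.39395538 0.18255297 0.07998483] [[-8.431e-01  5.378e-01 -6.000e-04]
 [ 5.378e-01  8.431e-01 -2.900e-03]
 [-1.100e-03 -2.700e-03 -1.000e+00]] [-1.7181174   0.52105155  4.21689997] [0.14797679 0.2017771  0.00493377] 0.01924172080446108
```

{"fn": "carry_out", "kwargs": {"series": [[0,0,0.04,0,0,0,0],[0,0,0,0,0,0,0],[0.017,0.1,0,0,0,0,0],[0.035,0.2,0,0,0,0,0],[0.052,0.3,0,0,0,0,0],[0.052,0.3,0,0,0,0,0]]}}

```text
t: 22.3
tool_pos: [0.3971, 0.2038, 0.08]
tool_rot: [-0.883, -3.014, 0.011]
contact_force: [-1.3, -6.5, 1.3]
opening: 0.0192
```

```bash
python3 - <<'E'
from shot import *
o,p=wrist('w15');print(o['tool_pos'],Ro.from_rotvec(o['tool_rot']).as_matrix().round(4)[:,1],o['contact_force'],o['wrist_torque'],o['opening'])
q=fixed('side','side15');cv2.imwrite('pics/s15.png',np.clip(cv2.resize(q['frame'][90:250,130:320],(760,640*1))[:600]*1.6,0,255).astype('uint8'))
E
```

```text
[0.39707231 0.20381087 0.080001  ] [ 0.5398  0.8418 -0.007 ] [-1.32625993 -6.50078976  1.28031624] [-0.71699236  0.02819504 -0.60314377] 0.01915294955117568
```

View pics/s15.png

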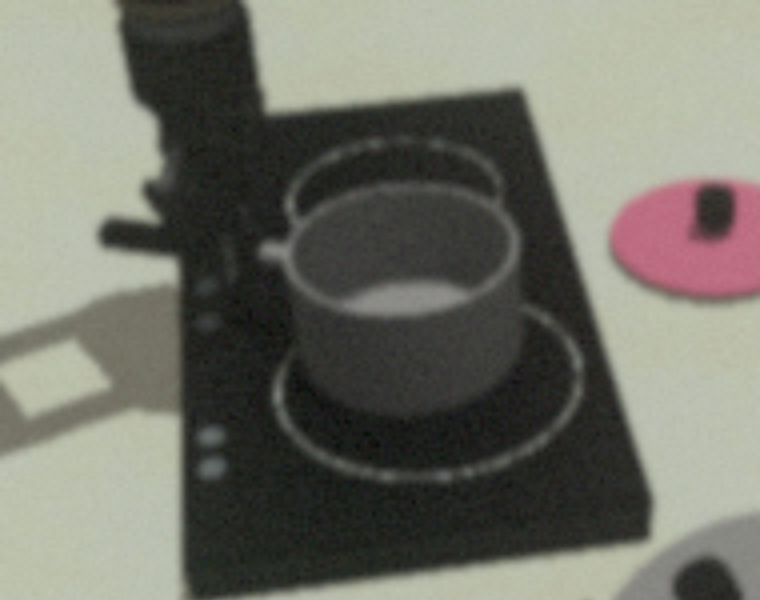

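{"fn": "carry_out", "kwargs": {"series": [[0.07,0.4,0,0,0,0,0],[0.07,0.4,0,0,0,0,0],[0.07,0.4,0,0,0,0,0],[0.07,0.4,0,0,0,0,0],[0.07,0.4,0,0,0,0,0],[0.07,0.4,0,0,0,0,0],[0.07,0.4,0,0,0,0,0],[0.07,0.4,0,0,0,0,0],[0.07,0.4,0,0,0,0,0],[0.07,0.4,0,0,0,0,0],[0.07,0.4,0,0,0,0,0],[0.07,0.4,0,0,0,0,0]]}}

```text
t: 23.6
tool_pos: [0.4182, 0.3241, 0.08]
tool_rot: [-0.882, -3.014, 0.01]
contact_force: [-1.1, -6.4, 1.1]
opening: 0.0192
```

{"fn": "carry_out", "kwargs": {"series": [[0.07,0.4,0,0,0,0,0],[0.07,0.4,0,0,0,0,0],[0.07,0.4,0,0,0,0,0],[0.07,0.4,0,0,0,0,0],[0.05,0.3,0,0,0,0,0],[0.03,0.2,0,0,0,0,0],[0,0,0,0,0,0,0]]}}

```text
t: 24.3
tool_pos: [0.4273, 0.3776, 0.0801]
tool_rot: [-0.88, -3.015, 0.006]
contact_force: [-0.2, -0.6, -0.9]
opening: 0.0191
```

```bash
python3 - <<'E'
from shot import *
o,p=wrist('w16');print(o['tool_pos'],Ro.from_rotvec(o['tool_rot']).as_matrix().round(4)[:,1],o['contact_force'],o['wrist_torque'],o['opening'])
a=fixed('scene','scene16');b=fixed('side','side16')
k=np.hstack([cv2.resize(a['frame'][130:230,330:470],(400,286),interpolation=cv2.INTER_CUBIC),cv2.resize(b['frame'][90:190,150:290],(400,286),interpolation=cv2.INTER_CUBIC)]);cv2.imwrite('pics/c16.png',np.clip(k*1.6,0,255).astype('uint8'))
E
```

```text
[0.42733065 0.37757461 0.08005107] [ 0.5379  0.843  -0.0038] [-0.24498904 -0.56802162 -0.92017899] [-0.17641674 -0.01282934 -0.36571647] 0.019142712810509055
```

View pics/c16.png

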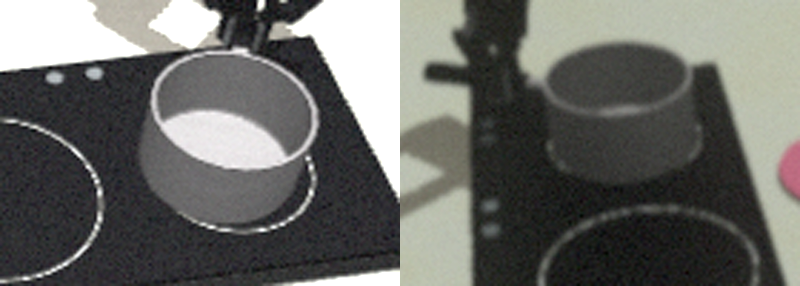

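View pics/w16.png

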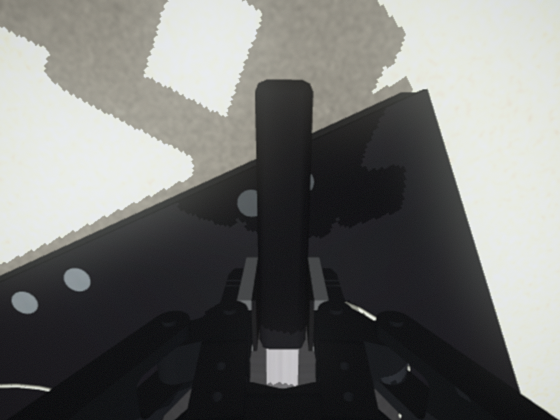

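{"fn": "carry_out", "kwargs": {"series": [[0.03,0.15,0,0,0,0,0],[0.04,0.2,0,0,0,0,0],[0.02,0.08,0,0,0,0,0],[0,0,0,0,0,0,0]]}}

```text
t: 24.85
tool_pos: [0.4296, 0.3882, 0.0801]
tool_rot: [-0.88, -3.015, 0.006]
contact_force: [-0.5, -2.2, -2.9]
opening: 0.0194
```

```bash
cat > panfit.py <<'E'
from shot import *
from fit import circ,proj
from scipy.optimize import minimize
th=0
def rimfit(p,x0,z=.115,hide=None):
    g=cv2.GaussianBlur(p['frame'].mean(2),(0,0),.8).astype(np.float32)
    def samp(uv):
        uv=uv.astype(np.float32);return cv2.remap(g,uv[:,0].reshape(1,-1),uv[:,1].reshape(1,-1),cv2.INTER_LINEAR).ravel()
    def cost(x):
        a=samp(proj(p,circ(x[0],x[1],z,.070)));b=samp(proj(p,circ(x[0],x[1],z,.0665)));c=samp(proj(p,circ(x[0],x[1],z,.0745)))
        return -(np.clip(a-b,-30,30)+np.clip(a-c,-30,30)).mean()
    x0=np.array(x0)
    return min((minimize(cost,x0+dd,method='Nelder-Mead',options=dict(initial_simplex=np.array([x0+dd,x0+dd+[.004,0],x0+dd+[0,.004]]))) for dd in [(0,0),(.008,0),(-.008,0),(0,.008),(0,-.008)]),key=lambda r:r.fun)
E
python3 - <<'E'
from panfit import *
o=ctrl.get_obs();print(o['tool_pos'],o['contact_force'])
for n,w in(('scene',(.5303,.3269)),('side',(.5308,.3198))):
    q=fixed(n,n+'17');r=rimfit(q,w);print(n,r.x.round(4),r.fun,'minus ring',(r.x-w).round(4))
    q0=load(n+'3') if n=='scene' else load('side11');r=rimfit(q0,(.4965,.118));print(' before',r.x.round(4),r.fun)
E
```

```text
[0.42958833 0.38820035 0.08009282] [-0.46949295 -2.23822708 -2.89545366]
scene [0.5306 0.3239] -29.98068618774414 minus ring [ 0.0003 -0.003 ]
 before [0.4949 0.1201] -28.577919006347656
side [0.5298 0.3169] -5.986299514770508 minus ring [-0.001  -0.0029]
 before [0.4941 0.1122] -7.576517105102539
```

{"fn": "carry_out", "kwargs": {"series": [[0,0.06,-0.03,0,0,0,0],[0,0,0,0,0,0,0],[0,0,0,0,0,0,0]]}}

```text
t: 25.25
tool_pos: [0.4299, 0.3894, 0.08]
tool_rot: [0.88, 3.016, -0.006]
contact_force: [-1.7, -4.5, 0.7]
opening: 0.0191
```

{"fn": "carry_out", "kwargs": {"series": [[0,0,0,0,0,0,0.4],[0,0,0,0,0,0,0.7],[0,0,0,0,0,0,1],[0,0,0,0,0,0,1],[0,0,0,0,0,0,1],[0,0,0,0,0,0,1],[0,0,0,0,0,0,1]]}}

```text
t: 25.95
tool_pos: [0.4299, 0.3896, 0.0798]
tool_rot: [0.88, 3.016, -0.005]
contact_force: [-0.0, 0.2, 0.4]
opening: 0.0856
```

{"fn": "carry_out", "kwargs": {"series": [[0,0,0.4,0,0,0,1],[0,0,0.8,0,0,0,1],[0,0,1,0,0,0,1],[0,0,1,0,0,0,1],[0,0,1,0,0,0,1],[0,0,1,0,0,0,1],[0,0,1,0,0,0,1],[0,0,1,0,0,0,1],[0,0,0,0,0,0,1]]}}

```text
t: 26.85
tool_pos: [0.4317, 0.3908, 0.2657]
tool_rot: [0.879, 3.01, 0.006]
contact_force: [0.4, -0.5, 0.3]
opening: 0.0852
```

```bash
python3 - <<'E'
from panfit import *
o,p=wrist('w18');print(o['tool_pos'],o['contact_force'])
for n,w in(('scene',(.5303,.3269)),('side',(.5308,.3198))):
    q=fixed(n,n+'18');r=rimfit(q,w);print(n,r.x.round(4),r.fun,'minus ring',(r.x-w).round(4))
r=rimfit(p,(.532,.324));print('w',r.x.round(4),r.fun)
im=p['frame'].copy()
for c,col in((circ(*r.x,.115,.072),(0,0,255)),(circ(*r.x,.035,.076),(0,255,0))):
    for q in proj(p,c):cv2.circle(im,tuple(int(round(t)) for t in q),1,col,-1)
cv2.imwrite('pics/w18o.png',im)
E
```

```text
[0.4316537  0.39084154 0.26573999] [ 0.42535601 -0.50110148  0.33699005]
scene [0.5304 0.3255] -30.164249420166016 minus ring [ 0.0001 -0.0014]
side [0.5297 0.3171] -5.747866153717041 minus ring [-0.0011 -0.0027]
w [0.5302 0.3238] -42.20314025878906
```

View pics/w18.png

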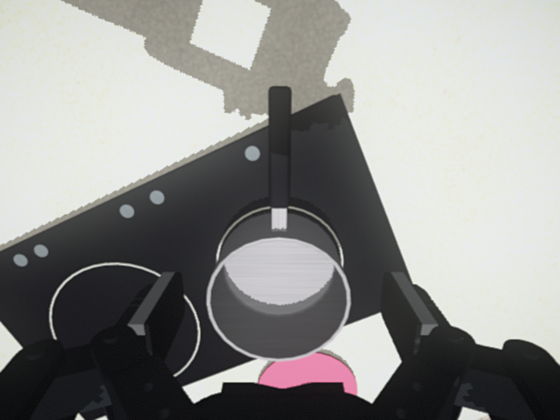

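View pics/scene18.png

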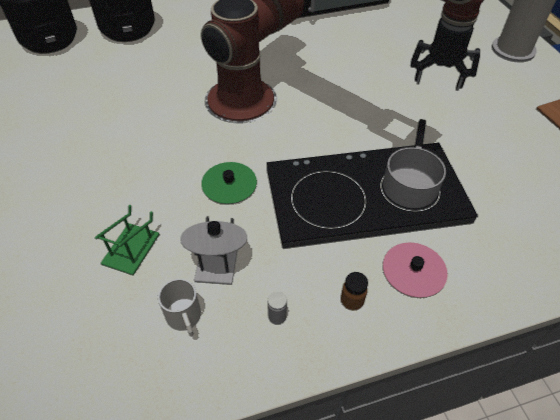

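```bash
python3 - <<'E'
from fit import *
for n in('w18','scene18','side18'):
    p=load(n);v,f=fit(p,np.array([.5162,.2155,-.14]));u=np.array([-np.sin(v[2]),np.cos(v[2])]);print(n,v.round(4),f,'cook',(v[:2]-.11*u).round(4),'warm',(v[:2]+.11*u).round(4))
p=load('w18');im=p['frame'].copy()
# base contact circle vs pan
from panfit import *
c=cv2.resize(im[190:370,190:370],None,fx=3.3,fy=3.3,interpolation=cv2.INTER_CUBIC)
for X,col in((circ(.5302,.3238,.035,.068),(0,255,0)),(circ(*(v[:2]*0+[.5302,.3238]),.035,.076),(0,0,255))):
    for q in proj(p,X):cv2.circle(c,tuple(int(round(t)) for t in (q-190)*3.3),1,col,-1)
cv2.imwrite('pics/w18c.png',c)
E
```

```text
w18 [ 0.5157  0.2151 -0.1396] -21.284704537891997 cook [0.5004 0.1062] warm [0.531 0.324]
scene18 [ 0.5153  0.2178 -0.1443] -22.83502465369891 cook [0.4995 0.1089] warm [0.5311 0.3266]
side18 [ 0.5157  0.2103 -0.1417] -14.304055237162718 cook [0.5002 0.1014] warm [0.5313 0.3192]
```

View pics/w18c.png

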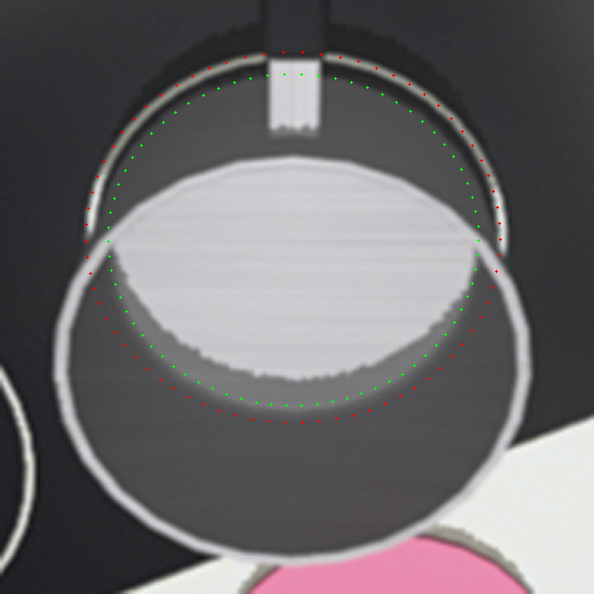

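```bash
python3 - <<'E'
from station import ctrl
print(ctrl.get_obs()['t'],ctrl.finish_job())
E
```

```text
the job is handed in; nothing more can be done
27.0 None
```

I took the lid off the saucepan and laid it, knob up, on the steel lid rest. I then slid the pan along the glass by its handle onto the small ring. I handed the job in at 27.0 s with the gripper open and clear of everything.

- **Lid:** I lowered it onto the rods, slid it about 7 mm down until it met the pegs, and released it there. Before release it was within about 1 mm of the seat. Pictures after release show it flat, centred and against both pegs.
- **Pan:** The last wrist picture puts the pan centre within about 1 mm of the ring centre. The scene and side cameras put it 1 to 3 mm off, mostly in y.
- **Disagreement between cameras:** The scene and side cameras differed from each other by about 7 mm in y. I relied on the wrist camera and on shifts measured within one camera.
- **Forces:** The highest I saw was about 43 N at the wrist, when the lid met the rods; I backed off at once. Towards the end of the slide the gripper was holding the handle up with about 3 N, near what could tip the pan. I lowered it slightly before releasing and saw no tipping in the pictures.
- **Other things:** The last scene picture shows the mug, the jar, the shaker and the green and pink look-alikes where they were.

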